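# Stow the gas monitors and battery packs in the drawer

## Robot

A 7-joint arm with a two-finger parallel gripper is mounted at the origin on the work surface. World frame = base frame: x ahead of the robot, y to its left, z up, the work surface at z = 0. Lengths are in m, angles in rad, forces in N, time in s.
With the tool pointing down it reaches from about 0.4 to 0.85 m from the base axis. Payload 4.4 kg.
Tool frame: the origin (TCP) lies at the very end of the fingers, on their centre line; the grasp point (between the pads) lies 19 mm behind it; z points along the fingers, y is the line along which they close (so a half turn about z gives the same grasp; the last joint's range is limited). The gripper opens to 94 mm and grips with 3 to 60 N. Pads are 16 mm wide; open, the fingers measure 119 mm over their backs; the gripper's body (75 mm by 177 mm) begins 78 mm behind the grasp point.
Start: joints at [1.212, 0.628, 0.038, 1.517, -0.027, 0.996, -0.02], TCP at [0.188, -0.622, 0.205] pointing down, gripper open.
Joint ranges: [-3.06, 3.06], [-0.37, 2.12], [-1.25, 1.32], [0.18, 2.47], [-1.1, 4.24], [0.23, 1.98], [-2.94, 2.94]. Speed limits (rad/s): [2.57, 2.57, 3.14, 3.14, 3.14, 3.14, 3.14].

## Interface

Orientations are given as a unit quaternion [w, x, y, z].
In Python, from cell import * gives the robot as it stands.
- The arm moves only by the tool jog_arm, never from a script. Its argument "targets" is one flat list of numbers, 5 for each row, row after row: the shift along the world's x, y, z each as a share of 0.2 m, from -1 to 1, then the turn about the world's z as a share of 90 degrees, from -1 to 1, then the closure, from -1 (fully open) to 1 (shut). A call has exactly 5 rows; each row shifts and turns the commanded pose from where the row before left it; what a row does not reach is not made up. A row lasts 1/8 s, in which the tool goes at most 62.5 mm and 10.7 degrees, less where a joint would pass 70% of its speed; a pose out of reach is approached as far as the arm can. A call with a number of a shift or a turn outside -1 to 1 is refused whole. A call with a gripper value outside its range is refused whole. The fingers move at their own pace and stop on an object; "grip_force" is the grip in N (left out, the last holds). Time passes only in rows, so rows that do not move let the fingers close, or fill a call up. It gives the time, the measured TCP pose, the force, the opening and the grip force at its end, in the units of the state.
- read_state(): the state, without advancing time (a new reading comes with each control period).
- camera(name): name is "side" or "top" or "wrist"; returns (picture, depth): 420x560x3 uint8, red, green, blue; 420x560 float32, m along the optical axis (not along the pixel's ray), 0 where there is no reading.
- get_calibration(name): a dict with "intrinsics" (3x3 intrinsics, pixels), "distortion" ([k1, k2, p1, p2, k3] as OpenCV has them; the pictures are not rectified), "camera_from_world" (4x4, takes a point from world to camera coordinates). Camera axes: x right, y up, looking along -z (the intrinsics and any distortion apply to the point x, -y, -z); pixel columns grow to the right and rows downward; lengths in m; the calibration is good to about 2 mm. A picture is of the moment at which its call begins: read the wrist's pose just before it. get_calibration takes no time and is no camera call; for the wrist camera it gives the pose at the moment of the call.
- hand_in(): hands the job in; it is judged then, once.
The state is a dict: "clock": time; "joint_pos": joint angles; "qvel": joint speeds; "tau": joint torques, N m; "eef_pos": TCP position; "eef_rot": TCP orientation; "contact_force": force on the tool from outside, world axes, zero at the start; "wrist_torque": the same for the moment, N m; "finger_gap": finger opening in m; "gripper_force": force on a finger pad.
Only numpy, scipy, OpenCV 4.12 (cv2) and the standard library are available. Lean on these libraries where they do the work, as an engineer would, in place of code of your own. Each camera call takes 0.05 s, during which the arm holds its last target. There are 200 camera calls.

## Task

Put the portable gas kit away: pull the ajar drawer right out, lift every gas monitor off the hanging rail and stand it upright on the floor of the drawer's narrow bay, and put every battery pack from the bench into the wide bay. When everything is in, slide the drawer fully shut, gently enough that the monitors stay standing, and leave all the other things on the bench where they are.

Things in the scene. Friction and masses are not known exactly. Their poses are not given: they have to be found in the camera images.
- drawer (a joint): How far the drawer is pulled out of its unit, in m: 0 = fully shut, front panel flush; 0.185 = out to its stop. It starts a little ajar and slides along -x of point drawer_handle as it opens. Friction about 1.5 N, damping 8 N s/m, moving mass 1.2 kg; it stays where it is left. Front panel 306 mm wide, 14 mm thick, from 12 to 112 mm above the bench.
- unit: Low wooden unit that holds the one drawer, fixed to the bench: 310 mm wide (y), 260 mm deep (x), top 122 mm above the bench. Origin: bench level, middle of its front edge; x points into the unit, y to its left seen by the robot, z up. A white data logger is fixed on the back of its top, from 145 to 245 mm behind the front edge, up to 177 mm above the bench.
- drawer_handle (a point): Middle of the drawer's aluminium bar handle, 90 mm above the bench, 130 mm long (along y), 10 mm thick, its axis 45 mm in front of the front panel, so a finger passes between bar and panel. Axes are the unit's: x points into the unit (shutting direction), y along the bar, z up. Moves with the drawer.
- narrow_bay (a point): Centre of the floor of the drawer's narrow bay (+y side), 20 mm above the bench. Bay 107 mm wide (y), 194 mm long (x), wood floor; side wall and divider reach 57 mm above this floor, the front panel 92 mm; clear height inside the unit 90 mm. Axes are the unit's. Moves with the drawer; at its stop the front 185 mm of the bay's length lie outside the unit.
- wide_bay (a point): Centre of the floor of the drawer's wide bay (-y side): top of a black raised insert, 50 mm above the bench. Bay 155 mm wide (y), 194 mm long (x); side wall and divider reach 27 mm above this floor, the front panel 62 mm; clear height inside the unit 60 mm. Axes are the unit's. Moves with the drawer; at its stop the front 185 mm of the length lie outside the unit.
- rail: Aluminium hanging rail along y on a dark steel foot, fixed to the bench. Origin: bench level under the rail's middle; the side the monitors hang on faces -x. Rail 340 mm long, 8 mm thick, its top 160 mm above the bench, its two posts (at y = +-165 mm) no higher.
- monitor1: Gas monitor (may be absent): grey box 30 mm thick (x), 44 wide (y), 75 tall (z), 130 g. Origin: centre of the underside; z up; screen looks to -x. Steel belt clip on its back (+x): bridge 45 to 50 mm above the underside, tongue down to 18 mm, ending 31.5 mm behind the origin. Hangs by the clip on the rail, the top 30 mm of the box above it; lift it straight up over 30 mm to free it.
- monitor2: Gas monitor (may be absent): grey box 30 mm thick (x), 44 wide (y), 75 tall (z), 130 g. Origin: centre of the underside; z up; screen looks to -x. Steel belt clip on its back (+x): bridge 45 to 50 mm above the underside, tongue down to 18 mm, ending 31.5 mm behind the origin. Hangs by the clip on the rail, the top 30 mm of the box above it; lift it straight up over 30 mm to free it.
- monitor3: Gas monitor (may be absent): grey box 30 mm thick (x), 44 wide (y), 75 tall (z), 130 g. Origin: centre of the underside; z up; screen looks to -x. Steel belt clip on its back (+x): bridge 45 to 50 mm above the underside, tongue down to 18 mm, ending 31.5 mm behind the origin. Hangs by the clip on the rail, the top 30 mm of the box above it; lift it straight up over 30 mm to free it.
- pack1: Battery pack (may be absent): black plastic block 60 mm long (x), 34 mm wide (y), 22 mm thick (z), about 90 g, lying flat on the bench. Origin: centre of the underside.
- pack2: Battery pack (may be absent): black plastic block 60 mm long (x), 34 mm wide (y), 22 mm thick (z), about 90 g, lying flat on the bench. Origin: centre of the underside.
- pack3: Battery pack (may be absent): black plastic block 60 mm long (x), 34 mm wide (y), 22 mm thick (z), about 90 g, lying flat on the bench. Origin: centre of the underside.
- mug: Bystander, to be left alone: white ceramic mug, 78 mm across, 90 mm tall. Origin: centre of the underside.
- tape: Bystander, to be left alone: ring-shaped roll of white tape lying flat, 84 mm across, 22 mm tall. Origin: centre of the underside.
- screwdriver: Bystander, to be left alone: screwdriver lying on the bench. Origin: about the middle of its length, at bench level.
- spanner: Bystander, to be left alone: small steel spanner, 120 mm long, lying on the bench. Origin: about the middle of its length, at bench level.
- bottle: Bystander, to be left alone: white plastic bottle with a black cap, 52 mm across, 130 mm tall. Origin: centre of the underside.
- mouse: Bystander, to be left alone: black computer mouse, 100 x 58 mm, about 33 mm tall. Origin: centre of the underside.
There are look-alikes about, which are no part of the job. Leave any red look-alike of the monitor3 alone. What is shaped like the monitor2 but blue is not meant.

How it is judged:
On the way, in this order (a step that is already met when the one before it is completed fails the run):
1. the drawer is pulled out (at least 160 of its 185 mm) (value of joint drawer above 0.16 m), for 0.2 s.
2. with the drawer out (at least 120 mm), all monitors stand upright on the floor of the narrow bay and all packs are in the wide bay (value of joint drawer above 0.12 m and x of monitor1 in the frame of narrow_bay between -0.1 and 0.1 m and y of monitor1 in the frame of narrow_bay between -0.05 and 0.05 m and z of monitor1 in the frame of narrow_bay between -0.006 and 0.01 m and angle between each of monitor1, monitor2, monitor3's own z axis and vertical below 0.15 rad and x of monitor2 in the frame of narrow_bay between -0.1 and 0.1 m and y of monitor2 in the frame of narrow_bay between -0.05 and 0.05 m and z of monitor2 in the frame of narrow_bay between -0.006 and 0.01 m and x of monitor3 in the frame of narrow_bay between -0.1 and 0.1 m and y of monitor3 in the frame of narrow_bay between -0.05 and 0.05 m and z of monitor3 in the frame of narrow_bay between -0.006 and 0.01 m and x of pack1 in the frame of wide_bay between -0.1 and 0.1 m and y of pack1 in the frame of wide_bay between -0.076 and 0.076 m and z of pack1 in the frame of wide_bay between -0.006 and 0.035 m and x of pack2 in the frame of wide_bay between -0.1 and 0.1 m and y of pack2 in the frame of wide_bay between -0.076 and 0.076 m and z of pack2 in the frame of wide_bay between -0.006 and 0.035 m and x of pack3 in the frame of wide_bay between -0.1 and 0.1 m and y of pack3 in the frame of wide_bay between -0.076 and 0.076 m and z of pack3 in the frame of wide_bay between -0.006 and 0.035 m), for 0.2 s.
At the end, for the whole second after the job is handed in: The drawer is shut to within 6 mm; every monitor present stands on the floor of the narrow bay (underside within 10 mm of the floor, tilted under 0.15 rad), every pack present lies in the wide bay (underside less than 35 mm above its floor), and all are at rest (value of joint drawer below 0.006 m and velocity of joint drawer below 0.01 m/s and x of monitor1 in the frame of narrow_bay between -0.1 and 0.1 m and y of monitor1 in the frame of narrow_bay between -0.05 and 0.05 m and z of monitor1 in the frame of narrow_bay between -0.006 and 0.01 m and angle between each of monitor1, monitor2, monitor3's own z axis and vertical below 0.15 rad and linear speed of each of monitor1, monitor2, monitor3, pack1, pack2, pack3 below 0.02 m/s and x of monitor2 in the frame of narrow_bay between -0.1 and 0.1 m and y of monitor2 in the frame of narrow_bay between -0.05 and 0.05 m and z of monitor2 in the frame of narrow_bay between -0.006 and 0.01 m and x of monitor3 in the frame of narrow_bay between -0.1 and 0.1 m and y of monitor3 in the frame of narrow_bay between -0.05 and 0.05 m and z of monitor3 in the frame of narrow_bay between -0.006 and 0.01 m and x of pack1 in the frame of wide_bay between -0.1 and 0.1 m and y of pack1 in the frame of wide_bay between -0.076 and 0.076 m and z of pack1 in the frame of wide_bay between -0.006 and 0.035 m and x of pack2 in the frame of wide_bay between -0.1 and 0.1 m and y of pack2 in the frame of wide_bay between -0.076 and 0.076 m and z of pack2 in the frame of wide_bay between -0.006 and 0.035 m and x of pack3 in the frame of wide_bay between -0.1 and 0.1 m and y of pack3 in the frame of wide_bay between -0.076 and 0.076 m and z of pack3 in the frame of wide_bay between -0.006 and 0.035 m); the robot touches nothing.
It fails at once if a bystander (mug, tape, screwdriver, spanner, bottle or mouse) was moved more than 30 mm (distance of any of mug, tape, screwdriver, spanner, bottle, mouse from where it was at the start of the episode above 0.03 m).
Of monitor1, monitor2, monitor3 only 2 to 3 are there at a start; the rules pass over those that are not, and their reading is None.
Of pack1, pack2, pack3 only 2 to 3 are there at a start; the rules pass over those that are not, and their reading is None.
At some moment in a run one of pack1, pack2, pack3 may be knocked a few centimetres aside while the robot is not near it.
It also fails if it takes over 210 s, if anything falls off the work surface, if the arm or the gripper's body presses on something with over 40 N, if the wrist force passes 120 N, or if a joint passes its speed limit or range.

## Working session

There is one attempt and no reset: what is moved stays moved. The work goes in short steps, Python scripts to look and compute and a tool call to move; the robot and the scene stay as the last step left them, time stands still between calls to the robot, and variables do not carry over. Pictures are saved under pics/ and viewed, at most 14 in all, crops included, and the job is handed in when it is done.

Besides the shell and the picture viewer there is one more tool, called after "Call:" as name(argument=value, ...) on one line, values as JSON. jog_arm: Moves the arm, as the interface text tells. Shift numbers are shares of 0.2 m and turn numbers shares of 90 degrees, none past 1 either way. Its arguments: {"type":"object","properties":{"targets":{"type":"array","items":{"type":"number"}},"grip_force":{"type":"number"}},"required":["targets"]}

```bash
mkdir -p pics; ls; cat > h.py <<'E'
from cell import *
import numpy as np, cv2
def snap(n,f=None):
    c=get_calibration(n); im,d=camera(n)
    if f: cv2.imwrite('pics/'+f,im[:,:,::-1])
    return im,d,c
def world(c,d,uv):
    uv=np.asarray(uv,float).reshape(-1,2); K=np.array(c['intrinsics'],float)
    n=cv2.undistortPoints(uv.reshape(-1,1,2),K,np.array(c['distortion'],float)).reshape(-1,2)
    z=np.array([d[int(v),int(u)] for u,v in uv]) if np.ndim(d)==2 else np.broadcast_to(d,len(uv))
    p=np.c_[n[:,0]*z,-n[:,1]*z,-z,np.ones(len(z))]
    return (np.linalg.inv(np.array(c['camera_from_world']))@p.T).T[:,:3]
def cloud(c,d):
    h,w=d.shape; u,v=np.meshgrid(np.arange(w),np.arange(h))
    return world(c,d,np.c_[u.ravel(),v.ravel()]).reshape(h,w,3)
E
python3 - <<'E'
from h import *
print(read_state())
for n in('side','top'):
    im,d,c=snap(n,n+'0.png'); print(n,c); np.savez(n+'0.npz',im=im,d=d,p=cloud(c,d))
E
```

```text
pics
{'clock': 0.0, 'joint_pos': array([ 1.21217748,  0.62933693,  0.03845791,  1.51838387, -0.02700454,
        0.99626827, -0.01997404]), 'qvel': array([ 0.00069089, -0.00063604,  0.00093888, -0.00027422, -0.00017243,
        0.00069429, -0.00029429]), 'tau': array([-7.22579862e-04, -5.49728572e+01,  1.14357814e+00, -1.86638957e+01,
       -5.20621869e-02,  2.35799106e-02,  1.71038287e-04]), 'eef_pos': array([ 0.18744936, -0.62168385,  0.20455529]), 'eef_rot': array([-9.26626201e-04,  9.89300091e-01,  1.45891909e-01, -1.51817895e-04]), 'contact_force': array([ 0.11809177, -0.63509555, -0.08215685]), 'wrist_torque': array([-0.01306279, -0.00616892, -0.01114153]), 'gripper_force': 0.0, 'finger_gap': 0.09414176107779965}
side {'intrinsics': array([[449.98346132,   0.        , 278.87538224],
       [  0.        , 449.98346132, 206.79661432],
       [  0.        ,   0.        ,   1.        ]]), 'distortion': array([-0.0989212,  0.       ,  0.       ,  0.       ,  0.       ]), 'camera_from_world': array([[-0.69479082, -0.7191726 ,  0.0075153 ,  0.40587015],
       [ 0.43672315, -0.41356873,  0.79889536, -0.32396732],
       [-0.57143556,  0.55834727,  0.60142308, -0.89968725],
       [ 0.        ,  0.        ,  0.        ,  1.        ]])}
top {'intrinsics': array([[479.14922049,   0.        , 277.12613588],
       [  0.        , 479.14922049, 217.26524707],
       [  0.        ,   0.        ,   1.        ]]), 'distortion': array([0.04790574, 0.        , 0.        , 0.        , 0.        ]), 'camera_from_world': array([[ 1.46540737e-02, -9.99891614e-01,  1.42088288e-03,
         3.91688102e-03],
       [ 9.96721133e-01,  1.47206703e-02,  7.95630931e-02,
        -5.64812183e-01],
       [-7.95753859e-02,  2.50300569e-04,  9.96828819e-01,
        -1.37934033e+00],
       [ 0.00000000e+00,  0.00000000e+00,  0.00000000e+00,
         1.00000000e+00]])}
```

View pics/side0.png

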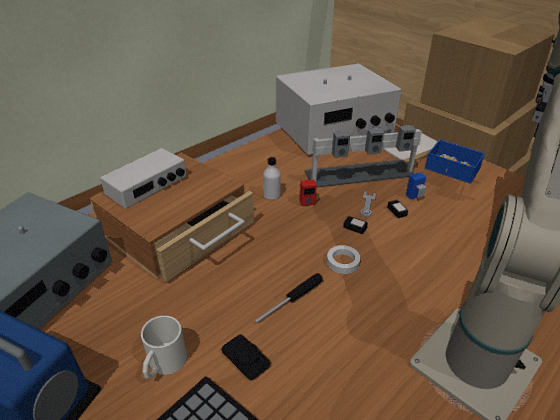

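View pics/top0.png

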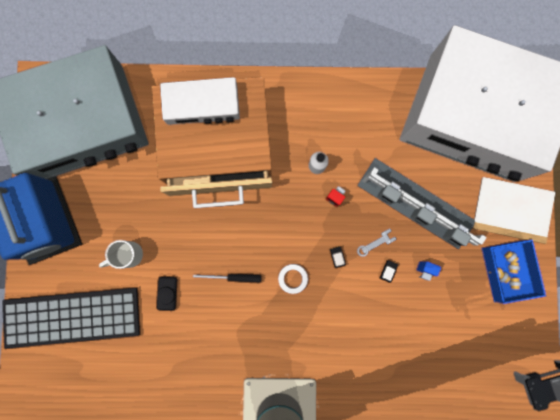

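The scene has three monitors on the rail (side view, about (342,143), (375,140), (406,137)). Two packs lie on the bench (top view, (338,257) and (389,271)). Red and blue decoys stand on the bench, and the drawer is ajar with its handle at top (218,200).

```bash
cat > m.py <<'E'
from h import *
T=np.load('top0.npz');S=np.load('side0.npz')
P=np.concatenate([T['p'].reshape(-1,3),S['p'].reshape(-1,3)])
A=T['p'];im=T['im']
def box(z0,z1,reg,src,name):
    x0,x1,y0,y1=reg; q=src.reshape(-1,3)
    q=q[(q[:,2]>z0)&(q[:,2]<z1)&(q[:,0]>x0)&(q[:,0]<x1)&(q[:,1]>y0)&(q[:,1]<y1)]
    if len(q)<5: print(name,len(q));return q
    r=cv2.minAreaRect((q[:,:2]*1000).astype(np.float32)); print(name,len(q),np.round(r[0],1),np.round(r[1],1),round(r[2],1),'z',np.round(np.percentile(q[:,2],[5,50,95])*1000,1)); return q
for n,px in dict(handleL=(195,206),handleR=(242,204),frontL=(163,188),frontR=(270,182),unitFL=(158,175),unitFR=(270,172),unitBR=(263,82),p1=(338,257),p2=(389,271),m1=(393,193),m2=(427,215),m3=(460,236),red=(337,197),blue=(430,269),bottle=(320,160),railL=(376,166),railR=(482,241),bench=(300,330),tape=(281,279)).items(): print(n,px,np.round(world_:=A[px[1],px[0]],4))
for nm,Q in (('T',T['p']),('S',S['p'])):
    for n,px in dict(p1=(338,257),p2=(389,271)).items():
        c=A[px[1],px[0]]; box(.012,.04,(c[0]-.05,c[0]+.05,c[1]-.05,c[1]+.05),Q,nm+n)
    for n,px in dict(m1=(393,193),m2=(427,215),m3=(460,236)).items():
        c=A[px[1],px[0]]; box(.168,.23,(c[0]-.05,c[0]+.05,c[1]-.05,c[1]+.05),Q,nm+n)
    c=A[215,427]; box(.15,.164,(c[0]-.25,c[0]+.25,c[1]-.25,c[1]+.25),Q,nm+'rail')
    c=A[197,337]; box(.02,.12,(c[0]-.05,c[0]+.04,c[1]-.05,c[1]+.04),Q,nm+'red')
    c=A[269,430]; box(.02,.12,(c[0]-.05,c[0]+.04,c[1]-.05,c[1]+.05),Q,nm+'blue')
    h=A[195,218]; box(.115,.13,(.5,1,.0,.4),Q,nm+'unit'); box(.08,.1,(.45,.62,.05,.3),Q,nm+'handle'); box(.1,.1145,(.45,.75,.0,.32),Q,nm+'front')
E
python3 m.py
```

```text
handleL (195, 206) [0.5872 0.2411 0.0919]
handleR (242, 204) [ 0.6049  0.1176 -0.0027]
frontL (163, 188) [0.633  0.3257 0.1152]
frontR (270, 182) [0.6552 0.0333 0.1086]
unitFL (158, 175) [0.6671 0.3381 0.1245]
unitFR (270, 172) [0.6876 0.0342 0.0827]
unitBR (263, 82) [0.9319 0.0569 0.1218]
p1 (338, 257) [ 0.4516 -0.1662  0.0223]
p2 (389, 271) [ 0.4135 -0.3144  0.0185]
m1 (393, 193) [ 0.6181 -0.2848  0.1931]
m2 (427, 215) [ 0.5627 -0.3717  0.1912]
m3 (460, 236) [ 0.5104 -0.4556  0.188 ]
red (337, 197) [ 0.62   -0.1556  0.0779]
blue (430, 269) [ 0.4226 -0.4153  0.0726]
bottle (320, 160) [ 0.714  -0.1021  0.1316]
railL (376, 166) [ 0.7225 -0.2789  0.0114]
railR (482, 241) [ 0.4996 -0.5233  0.1584]
bench (300, 330) [ 0.2386 -0.0591  0.0018]
tape (281, 279) [ 0.3857 -0.0016  0.0239]
Tp1 246 [ 451.9 -165.5] [60.4 34.2] 15.3 z [16.3 21.8 26.2]
Tp2 251 [ 413.5 -313.9] [35.2 60.1] 67.1 z [16.2 22.2 26.6]
Tm1 229 [ 624.2 -286.1] [43.9 46.5] 58.2 z [173.9 188.6 193.2]
Tm2 237 [ 567.6 -374.8] [44.5 44.3] 58.7 z [170.8 188.6 193.1]
Tm3 248 [ 514.1 -461. ] [43.  43.2] 58.0 z [172.9 188.8 192.9]
Tr
[... 372 characters left out ...]
7 113.9]
Sp1 232 [ 451.1 -163.9] [60.8 37.8] 15.9 z [14.2 22.1 25. ]
Sp2 186 [ 412.7 -313.2] [35.5 65.5] 65.8 z [13.5 22.1 25.7]
Sm1 176 [ 615.7 -279.6] [44.5 34.1] 57.1 z [170.1 184.4 190.7]
Sm2 177 [ 559.6 -370.3] [45.3 34.8] 58.3 z [169.3 183.9 191.4]
Sm3 176 [ 505.7 -455.4] [45.2 33.5] 62.0 z [170.6 185.2 192.3]
Srail 732 [ 653.6 -410.6] [344.1 264.3] 65.6 z [150.8 156.9 162.7]
Sred 337 [ 621.7 -150.2] [44.4 33.5] 58.7 z [23.7 57.  77.7]
Sblue 366 [ 414.9 -415. ] [48.3 49.3] 72.1 z [24.1 51.7 75.9]
Sunit 5266 [783.2 219.5] [295.5 359.8] 5.5 z [119.4 122.9 125.4]
Shandle 267 [600.7 180.7] [ 37.7 138.7] 0.3 z [89.  94.1 97. ]
Sfront 815 [657.7 175.5] [ 48.1 293.1] 6.8 z [101.3 111.2 114.1]
```

```bash
cat > m2.py <<'E'
from h import *
T=np.load('top0.npz')['p'].reshape(-1,3);S=np.load('side0.npz')['p'].reshape(-1,3)
def sel(q,x,y,z): return q[(q[:,0]>x[0])&(q[:,0]<x[1])&(q[:,1]>y[0])&(q[:,1]<y[1])&(q[:,2]>z[0])&(q[:,2]<z[1])]
def yaw(q,lab):
    f=cv2.fitLine(q[:,:2].astype(np.float32),cv2.DIST_HUBER,0,.01,.01).ravel(); d=f[:2]*np.sign(f[1]); t=np.degrees(np.arctan2(-d[0],d[1]))
    s=(q[:,:2]-f[2:])@d; print(lab,len(q),'yaw',round(t,2),'mid',np.round(f[2:]+d*(np.percentile(s,1)+np.percentile(s,99))/2,4),'len',round(np.ptp(np.percentile(s,[1,99])),4),'z',np.round(np.median(q[:,2]),4))
for n,q in(('T',T),('S',S)):
    h=sel(q,(.55,.605),(.1,.26),(.084,.1)); yaw(h,n+'handle')
    # panel top
    p=sel(q,(.61,.672),(.02,.34),(.107,.116)); yaw(p,n+'panel')
    u=sel(q,(.66,.95),(.03,.4),(.119,.125))
    # front edge of unit top: min x per y-bin
    e=[]
    for y in np.arange(.08,.32,.01):
        b=u[abs(u[:,1]-y)<.005]
        if len(b)>5: e.append([np.percentile(b[:,0],2),y,.122])
    yaw(np.array(e),n+'unitfront')
    e=[]
    for x in np.arange(.72,.90,.01):
        b=u[abs(u[:,0]-x)<.005]; 
        if len(b)>5: e.append([x,np.percentile(b[:,1],1),np.percentile(b[:,1],99)])
    e=np.array(e); print(n,'side slopes deg',[round(np.degrees(np.arctan(np.polyfit(e[:,0],e[:,k],1)[0])),2) for k in(1,2)], 'y@.8',[round(np.polyval(np.polyfit(e[:,0],e[:,k],1),.8),4) for k in (1,2)])
    for k,c in enumerate([(.62,-.284),(.5645,-.372),(.51,-.457)]):
        m=sel(q,(c[0]-.04,c[0]+.04),(c[1]-.04,c[1]+.04),(.184,.198))
        r=cv2.minAreaRect((m[:,:2]*1000).astype(np.float32)); print(n,'m',k+1,len(m),np.round(r[0],1),np.round(r[1],1),round(r[2],1),'mean',np.round(m.mean(0),4))
E
python3 m2.py
```

```text
Thandle 197 yaw 4.41 mid [0.5942 0.1773] len 0.1384 z 0.0935
Tpanel 543 yaw 4.78 mid [0.6452 0.1831] len 0.3037 z 0.1114
Tunitfront 24 yaw 6.28 mid [0.6757 0.1948] len 0.2268 z 0.122
T side slopes deg [np.float64(3.94), np.float64(6.86)] y@.8 [np.float64(0.0449), np.float64(0.3503)]
T m 1 195 [ 617.6 -282. ] [44.  30.9] 57.8 mean [ 0.6179 -0.2819  0.1894]
T m 2 191 [ 562.6 -370.6] [42.6 30.2] 57.9 mean [ 0.562  -0.3698  0.1894]
T m 3 201 [ 508.9 -457.7] [43.1 30.6] 57.9 mean [ 0.5089 -0.4572  0.1894]
Shandle 226 yaw 4.65 mid [0.5929 0.1798] len 0.1354 z 0.0942
Spanel 668 yaw 4.13 mid [0.6447 0.1869] len 0.2992 z 0.1122
Sunitfront 24 yaw 5.65 mid [0.6738 0.1949] len 0.2265 z 0.122
S side slopes deg [np.float64(4.47), np.float64(5.9)] y@.8 [np.float64(0.0463), np.float64(0.3526)]
S m 1 90 [ 616.4 -280.5] [43.7 32.3] 53.9 mean [ 0.615  -0.278   0.1885]
S m 2 88 [ 559.8 -371.5] [43.5 33.5] 56.9 mean [ 0.558  -0.3683  0.1891]
S m 3 96 [ 506.3 -455.3] [44.2 32.6] 62.0 mean [ 0.5049 -0.4531  0.1894]
```

Call:
jog_arm(targets=[0.135,0.267,0,0.058,-0.1,0.135,0.267,0,0.058,-0.1,0.135,0.267,0,0.058,-0.1,0.135,0.267,0,0.058,-0.1,0.135,0.267,0,0.058,-0.1], grip_force=20)

```text
clock: 0.72
eef_pos: [0.3232, -0.3535, 0.2054]
eef_rot: [-0.0, 0.93, 0.367, 0.0]
contact_force: [-0.0, 0.6, -0.3]
finger_gap: 0.052
gripper_force: 0.0
```

Call:
jog_arm(targets=[0.135,0.267,0,0.058,-0.1,0.135,0.267,0,0.058,-0.1,0.135,0.267,0,0.058,-0.1,0.135,0.267,0,0.058,-0.1,0.135,0.267,0,0.058,-0.1])

```text
clock: 1.35
eef_pos: [0.4582, -0.0867, 0.2055]
eef_rot: [0.0, 0.823, 0.567, -0.0]
contact_force: [0.4, -0.3, 0.8]
finger_gap: 0.0519
gripper_force: 0.0
```

Call:
jog_arm(targets=[0.135,0.267,0,0.058,-0.1,0.135,0.267,0,0.058,-0.1,0.135,0.267,0,0.058,-0.1,0.135,0.267,0,0.058,-0.1,0.135,0.267,0,0.058,-0.1])

```text
clock: 1.98
eef_pos: [0.5932, 0.1801, 0.2051]
eef_rot: [0.0, 0.674, 0.739, -0.0]
contact_force: [2.1, 0.2, 1.1]
finger_gap: 0.0516
gripper_force: 0.0
```

Call:
jog_arm(targets=[0,0,0,0,-0.1,0,0,0,0,-0.1,0,0,0,0,-0.1,0,0,0,0,-0.1,0,0,0,0,-0.1])

```text
clock: 2.6
eef_pos: [0.5927, 0.1778, 0.2057]
eef_rot: [0.0, 0.676, 0.737, 0.0]
contact_force: [0.1, 0.0, -0.0]
finger_gap: 0.0516
gripper_force: 0.0
```

Call:
jog_arm(targets=[0,0,-0.2,0,-0.1,0,0,-0.2,0,-0.1,0,0,-0.15,0,-0.1,0,0,-0.1,0,-0.1,0,0,0,0,-0.1])

```text
clock: 3.22
eef_pos: [0.5915, 0.1779, 0.0741]
eef_rot: [-0.001, 0.675, 0.738, -0.001]
contact_force: [-0.1, -1.0, -0.5]
finger_gap: 0.0518
gripper_force: 0.0
```

Call:
jog_arm(targets=[0,0,0,0,1,0,0,0,0,1,0,0,0,0,1,0,0,0,0,1,0,0,0,0,1])

```text
clock: 3.85
eef_pos: [0.5934, 0.1787, 0.0759]
eef_rot: [0.0, 0.675, 0.738, 0.001]
contact_force: [0.8, -0.6, 2.1]
finger_gap: 0.009
gripper_force: 20.0
```

Call:
jog_arm(targets=[-0.1,-0.0087,0,0,1,-0.1,-0.0087,0,0,1,-0.1,-0.0087,0,0,1,-0.1,-0.0087,0,0,1,-0.1,-0.0087,0,0,1])

```text
clock: 4.47
eef_pos: [0.4937, 0.1691, 0.0759]
eef_rot: [0.001, 0.675, 0.737, 0.001]
contact_force: [2.5, -2.2, -1.9]
finger_gap: 0.0093
gripper_force: 20.0
```

Call:
jog_arm(targets=[-0.1,-0.0087,0,0,1,-0.1,-0.0087,0,0,1,-0.08,-0.007,0,0,1,0,0,0,0,1,0,0,0,0,1])

```text
clock: 5.1
eef_pos: [0.4359, 0.1634, 0.0758]
eef_rot: [0.0, 0.675, 0.738, -0.002]
contact_force: [-1.7, -3.8, 5.4]
finger_gap: 0.0091
gripper_force: 20.0
```

Call:
jog_arm(targets=[-0.01,-0.0009,0,0,1,-0.01,-0.0009,0,0,1,-0.01,-0.0009,0,0,1,0,0,0,0,1,0,0,0,0,1])

```text
clock: 5.72
eef_pos: [0.4316, 0.163, 0.0758]
eef_rot: [0.001, 0.676, 0.737, -0.0]
contact_force: [2.0, -5.4, 4.8]
finger_gap: 0.0094
gripper_force: 20.0
```

Call:
jog_arm(targets=[-0.01,-0.001,0,0,1,-0.01,-0.001,0,0,1,-0.01,-0.001,0,0,1,-0.01,-0.001,0,0,1,0,0,0,0,1])

```text
clock: 6.35
eef_pos: [0.4317, 0.1632, 0.076]
eef_rot: [0.004, 0.677, 0.736, 0.006]
contact_force: [18.6, -7.0, -13.9]
finger_gap: 0.0095
gripper_force: 20.0
```

Call:
jog_arm(targets=[0.03,0.003,0,0,-0.1,0,0,0,0,-0.1,0,0,0.29,0,-0.1,0,0,0.29,0,-0.1,0,0,0.29,0,-0.1])

```text
clock: 6.98
eef_pos: [0.4271, 0.1648, 0.251]
eef_rot: [-0.001, 0.674, 0.738, -0.001]
contact_force: [1.8, 0.3, -0.7]
finger_gap: 0.0509
gripper_force: 0.0
```

Call:
jog_arm(targets=[0.104,-0.247,0,0.0653,-1,0.104,-0.247,0,0.0653,-1,0.104,-0.247,0,0.0653,-1,0.104,-0.247,0,0.0653,-1,0.104,-0.247,0,0.0653,-1])

```text
clock: 7.6
eef_pos: [0.5324, -0.0831, 0.2493]
eef_rot: [-0.001, 0.464, 0.886, 0.0]
contact_force: [0.6, 1.0, 0.1]
finger_gap: 0.0933
gripper_force: 0.0
```

Call:
jog_arm(targets=[0.104,-0.247,0,0.0653,-1,0.104,-0.247,0,0.0653,-1,0.104,-0.247,0,0.0653,-1,0.104,-0.247,0.1,0.0653,-1,0,0,0.1,0,-1])

```text
clock: 8.22
eef_pos: [0.6151, -0.2847, 0.2877]
eef_rot: [-0.001, 0.278, 0.96, -0.0]
contact_force: [0.1, 1.2, -0.1]
finger_gap: 0.0938
gripper_force: 0.0
```

```bash
python3 - <<'E'
from h import *
s=read_state();print(s['eef_pos'],s['eef_rot'],s['joint_pos'])
for n in('top','wrist'):
    im,d,c=snap(n,n+'1.png'); np.savez(n+'1.npz',im=im,d=d,p=cloud(c,d))
im,d,c=snap('side'); np.savez('side1.npz',im=im,d=d,p=cloud(c,d))
E
```

```text
[ 0.61508952 -0.28472642  0.28765101] [-1.29334031e-03  2.78329588e-01  9.60484728e-01 -2.36474071e-04] [ 0.6962553   0.65966008 -0.57982906  1.30345049  0.35800041  1.28366803
  1.11888717]
```

View pics/top1.png

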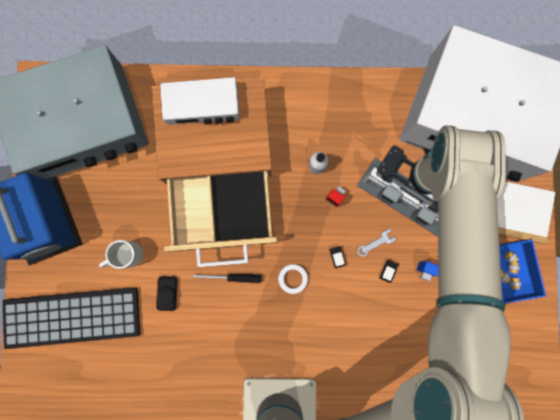

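View pics/wrist1.png

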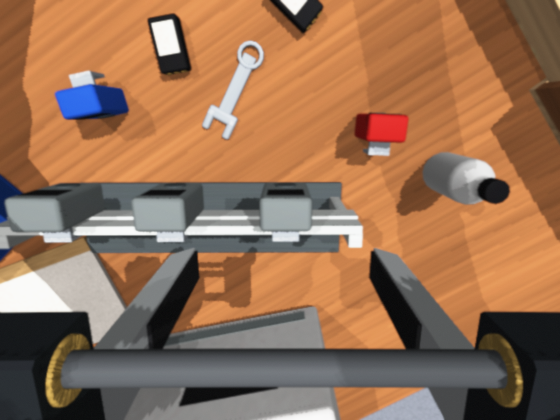

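The drawer is now fully out, with the light-floored narrow bay at (192,205) and the black insert of the wide bay at (240,205). The wrist view shows the three monitors at (286,205), (170,207) and (50,207), and only two packs.

```bash
cat > m3.py <<'E'
from h import *
from m2 import sel,yaw
W=np.load('wrist1.npz')['p'].reshape(-1,3);T=np.load('top1.npz')['p'].reshape(-1,3);S=np.load('side1.npz')['p'].reshape(-1,3)
print('-----')
for k,c in enumerate([(.617,-.281),(.5625,-.37),(.509,-.457)]):
    m=sel(W,(c[0]-.04,c[0]+.04),(c[1]-.04,c[1]+.04),(.184,.2))
    if len(m): r=cv2.minAreaRect((m[:,:2]*1000).astype(np.float32)); print('m',k+1,len(m),np.round(r[0],1),np.round(r[1],1),round(r[2],1),'mean',np.round(m.mean(0),4))
t=np.radians(5.2);ux=np.array([np.cos(t),np.sin(t)]);uy=np.array([-ux[1],ux[0]]);h=np.array([.4317,.1632])
for n,q in(('T',T),('S',S)):
    yaw(sel(q,(.38,.452),(.09,.24),(.084,.1)),n+'handle')
    l=q.copy(); l[:,:2]=np.c_[(q[:,:2]-h)@ux,(q[:,:2]-h)@uy]
    # cross profile in drawer at x 100..200
    b=l[(l[:,0]>.09)&(l[:,0]<.21)&(abs(l[:,1])<.18)]
    for lab,z in(('walls',(.07,.085)),('narrow floor',(.012,.028)),('insert',(.042,.058))):
        y=np.sort(b[(b[:,2]>z[0])&(b[:,2]<z[1])][:,1]); 
        hh,e=np.histogram(y,np.arange(-.18,.181,.004)); print(n,lab,[(int(1000*a+2),int(k)) for a,k in zip(e,hh) if k>3*1][::1] if lab=='walls' else (len(y),np.round(np.percentile(y,[1,50,99]),4),'z',np.round(np.median(b[(b[:,2]>z[0])&(b[:,2]<z[1])][:,2]),4)))
    p=l[(abs(l[:,1])<.14)&(l[:,2]>.106)&(l[:,2]<.116)&(l[:,0]>.03)&(l[:,0]<.08)]; print(n,'panel x',np.round(np.percentile(p[:,0],[2,50,98]),4))
E
python3 m3.py | sed '1,/-----/d'
```

```text
m 1 1788 [ 618.2 -283.6] [43.6 30.6] 57.8 mean [ 0.6173 -0.283   0.1882]
m 2 1809 [ 562.4 -371.8] [42.9 29.7] 57.6 mean [ 0.562  -0.3709  0.1883]
m 3 1875 [ 508.1 -457.8] [43.6 29.3] 57.0 mean [ 0.5084 -0.4564  0.1883]
Thandle 233 yaw 2.99 mid [0.4318 0.1631] len 0.1402 z 0.0941
T walls [(-141, 24), (-137, 58), (-133, 8), (18, 22), (22, 57), (26, 21), (134, 42), (138, 58), (142, 13)]
T narrow floor (1438, array([0.0338, 0.0847, 0.135 ]), 'z', np.float64(0.0198))
T insert (2281, array([-0.1337, -0.0553,  0.1351]), 'z', np.float64(0.0499))
T panel x [0.0438 0.0505 0.0575]
Shandle 304 yaw 5.59 mid [0.4306 0.1651] len 0.1361 z 0.0941
S walls [(-141, 6), (-137, 35), (-133, 101), (-129, 7), (18, 5), (22, 43), (26, 105), (30, 11), (134, 37), (138, 99), (142, 32)]
S narrow floor (914, array([0.0247, 0.0679, 0.1413]), 'z', np.float64(0.0204))
S insert (1718, array([-0.1348, -0.0527,  0.141 ]), 'z', np.float64(0.051))
S panel x [0.0429 0.0489 0.0583]
```

Call:
jog_arm(targets=[0.015,0.008,-0.2,0,-1,0,0,-0.2,0,-1,0,0,-0.15,0,-1,0,0,-0.1,0,-1,0,0,0,0,-1])

```text
clock: 9.0
eef_pos: [0.6176, -0.2775, 0.1578]
eef_rot: [-0.002, 0.275, 0.961, 0.0]
contact_force: [-1.0, -0.8, -0.1]
finger_gap: 0.0938
gripper_force: 0.0
```

Call:
jog_arm(targets=[0,0,0,0,1,0,0,0,0,1,0,0,0,0,1,0,0,0,0,1,0,0,0,0,1])

```text
clock: 9.62
eef_pos: [0.6186, -0.279, 0.1597]
eef_rot: [-0.0, 0.276, 0.961, -0.0]
contact_force: [-2.6, -1.4, 2.0]
finger_gap: 0.0476
gripper_force: 1.8
```

Call:
jog_arm(targets=[0,0,0.05,0,1,0,0,0.1,0,1,0,0,0.15,0,1,0,0,0.2,0,1,0,0,0,0,1])

```text
clock: 10.25
eef_pos: [0.6212, -0.2786, 0.2635]
eef_rot: [0.004, 0.276, 0.961, 0.0]
contact_force: [-0.0, 1.3, -1.3]
finger_gap: 0.0439
gripper_force: 19.9
```

Call:
jog_arm(targets=[0.004,0.271,0,0.0417,1,0.004,0.271,0,0.0417,1,0.004,0.271,0,0.0417,1,0.004,0.271,0,0.0417,1,0.004,0.271,0,0.0417,1])

```text
clock: 10.88
eef_pos: [0.622, -0.0061, 0.2584]
eef_rot: [-0.001, 0.114, 0.993, -0.0]
contact_force: [0.6, -0.1, -1.4]
finger_gap: 0.0437
gripper_force: 19.9
```

Call:
jog_arm(targets=[0.004,0.271,0,0.0417,1,0.004,0.271,0,0.0417,1,0.004,0.271,0,0.0417,1,0.004,0.271,0,0.0417,1,0.004,0.271,0,0.0417,1])

```text
clock: 11.5
eef_pos: [0.6262, 0.2646, 0.2582]
eef_rot: [-0.001, -0.049, 0.999, -0.0]
contact_force: [1.0, 0.7, -1.1]
finger_gap: 0.0438
gripper_force: 19.9
```

Call:
jog_arm(targets=[0,0,0,0,1,0,0,0,0,1,0,0,0,0,1,0,0,0,0,1,0,0,0,0,1])

```text
clock: 12.12
eef_pos: [0.6271, 0.2624, 0.2596]
eef_rot: [0.0, -0.047, 0.999, -0.0]
contact_force: [-0.2, -0.2, -1.4]
finger_gap: 0.0441
gripper_force: 19.9
```

```bash
python3 - <<'E'
from h import *
s=read_state();print(s['eef_pos'],s['eef_rot'],s['contact_force'],s['joint_pos'])
im,d,c=snap('wrist','wrist2.png'); np.savez('wrist2.npz',im=im,d=d,p=cloud(c,d))
im,d,c=snap('side','side2.png'); np.savez('side2.npz',im=im,d=d,p=cloud(c,d))
E
```

```text
[0.62712716 0.26240972 0.25958773] [ 8.81623832e-05 -4.72858927e-02  9.98881386e-01 -1.15302131e-04] [-0.15675346 -0.1551532  -1.43930204] [-0.05961721  0.71579209 -0.73146348  1.33986723  0.47818337  1.26332316
  0.85488594]
```

View pics/wrist2.png

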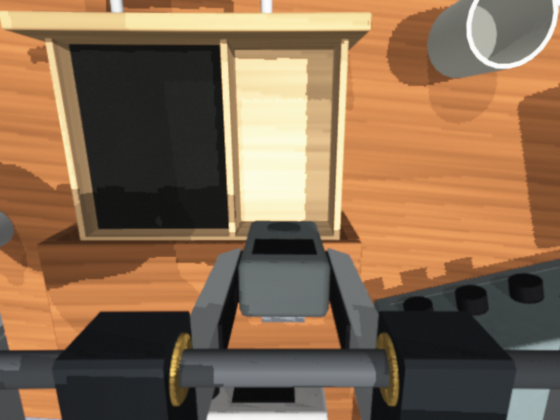

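The wrist view shows monitor 1 held upright at about (284,270). It is lined up with the narrow bay, whose floor runs from (240,50) to (335,220).

```bash
python3 - <<'E'
from h import *
P=np.load('wrist2.npz')['p'].reshape(-1,3)
h=np.array([.4317,.1632])
def fit(q): 
    f=cv2.fitLine(q[:,:2].astype(np.float32),cv2.DIST_HUBER,0,.01,.01).ravel(); return f
t=np.radians(5.2);ux=np.array([np.cos(t),np.sin(t)]);uy=np.array([-ux[1],ux[0]])
l=P.copy(); l[:,:2]=np.c_[(P[:,:2]-h)@ux,(P[:,:2]-h)@uy]
for lab,y0 in(('outer',.139),('div',.024),('right',-.139)):
    q=l[(abs(l[:,1]-y0)<.012)&(l[:,2]>.072)&(l[:,2]<.084)&(l[:,0]>.07)&(l[:,0]<.22)]
    f=fit(q); print(lab,len(q),'rel yaw',round(np.degrees(np.arctan(f[1]/f[0])),2),'y%',np.round(np.percentile(q[:,1],[3,50,97]),4),'z',np.median(q[:,2]).round(4))
q=l[(l[:,1]>.03)&(l[:,1]<.13)&(l[:,2]>.012)&(l[:,2]<.028)&(l[:,0]>0)]
print('floor',len(q),np.round(np.percentile(q[:,0],[1,99]),4),np.round(np.percentile(q[:,1],[1,99]),4),np.median(q[:,2]))
q=l[(abs(l[:,1])<.13)&(l[:,2]>.106)&(l[:,2]<.116)&(l[:,0]<.08)]
f=fit(q);print('panel',len(q),'rel yaw',np.degrees(np.arctan2(-f[0],f[1])),np.round(np.percentile(q[:,0],[3,97]),4))
q=l[(abs(l[:,1])<.13)&(l[:,2]>.115)&(l[:,2]<.128)&(l[:,0]>.1)]; print('unit top front x',np.round(np.percentile(q[:,0],[1,5]),4),len(q))
S=np.load('side2.npz')['p'].reshape(-1,3); 
for n,Q in(('W',P),('S',S)):
    m=Q[(abs(Q[:,0]-.627)<.035)&(abs(Q[:,1]-.262)<.035)&(Q[:,2]>.15)&(Q[:,2]<.31)]; print(n,'held z',np.round(np.percentile(m[:,2],[1,50,99]),4))
E
```

```text
outer 1018 rel yaw 0.35 y% [0.1324 0.1355 0.1387] z 0.0756
div 1021 rel yaw 0.22 y% [0.0201 0.0233 0.0261] z 0.0758
right 1354 rel yaw 0.27 y% [-0.141  -0.1368 -0.134 ] z 0.0757
floor 14952 [0.058 0.25 ] [0.031 0.129] 0.018841882956444733
panel 6293 rel yaw -179.58994 [0.0445 0.0584]
unit top front x [0.2433 0.2449] 13450
W held z [0.2208 0.2862 0.3089]
S held z [0.2171 0.2708 0.3088]
```

Call:
jog_arm(targets=[0,0,-0.28,0.003,1,0,0,-0.28,0,1,0,0,-0.28,0,1,0,0,-0.06,0,1,0,0,-0.04,0,1])

```text
clock: 12.85
eef_pos: [0.6277, 0.2642, 0.0724]
eef_rot: [0.001, -0.05, 0.999, 0.001]
contact_force: [0.3, 0.1, 0.1]
finger_gap: 0.0439
gripper_force: 19.9
```

Call:
jog_arm(targets=[0,0,0,0,1,0,0,0,0,1,0,0,-0.01,0,1,0,0,-0.005,0,1,0,0,0,0,1])

```text
clock: 13.48
eef_pos: [0.6268, 0.2633, 0.0685]
eef_rot: [-0.0, -0.05, 0.999, -0.0]
contact_force: [0.4, -0.2, -1.1]
finger_gap: 0.044
gripper_force: 19.9
```

Call:
jog_arm(targets=[0,0,-0.01,0,1,0,0,0,0,1,0,0,-0.008,0,1,0,0,0,0,1,0,0,0,0,1])

```text
clock: 14.1
eef_pos: [0.6278, 0.2634, 0.0665]
eef_rot: [0.001, -0.05, 0.999, 0.0]
contact_force: [-0.1, -1.0, 8.1]
finger_gap: 0.0439
gripper_force: 20.0
```

Call:
jog_arm(targets=[0,0,-0.005,0,1,0,0,0,0,1,0,0,-0.005,0,1,0,0,0,0,1,0,0,0,0,1])

```text
clock: 14.72
eef_pos: [0.629, 0.2634, 0.0662]
eef_rot: [0.002, -0.05, 0.999, 0.0]
contact_force: [-0.9, -2.9, 15.7]
finger_gap: 0.0438
gripper_force: 20.0
```

Call:
jog_arm(targets=[0,0,0.01,0,1,0,0,0,0,-0.32,0,0,0,0,-0.32,0,0,0,0,-0.32,0,0,0.1,0,-0.32])

```text
clock: 15.35
eef_pos: [0.6255, 0.2626, 0.0838]
eef_rot: [-0.002, -0.05, 0.999, -0.001]
contact_force: [0.5, -0.5, 0.1]
finger_gap: 0.0621
gripper_force: 0.0
```

Call:
jog_arm(targets=[0,0,0.25,0,-0.32,0,0,0.28,0,-0.32,0,0,0.28,0,-0.32,0,0,0.21,0,-1,0,0,0,0,-1])

```text
clock: 15.98
eef_pos: [0.6281, 0.2653, 0.2946]
eef_rot: [0.004, -0.05, 0.999, 0.002]
contact_force: [-0.5, 0.6, 0.5]
finger_gap: 0.0788
gripper_force: 0.0
```

```bash
python3 - <<'E'
from h import *
s=read_state();print(s['eef_pos'],s['eef_rot'])
im,d,c=snap('wrist','wrist3.png'); P=cloud(c,d).reshape(-1,3)
m=P[(abs(P[:,0]-.628)<.04)&(abs(P[:,1]-.263)<.04)&(P[:,2]>.087)&(P[:,2]<.105)]
r=cv2.minAreaRect((m[:,:2]*1000).astype(np.float32)); print(len(m),r,np.percentile(m[:,2],[2,50,98]))
E
```

```text
[0.62814701 0.26527837 0.29459613] [ 0.003866   -0.05041248  0.99871886  0.00206894]
1050 ((629.4554443359375, 261.74676513671875), (29.735349655151367, 44.00844192504883), 5.8007588386535645) [0.09014183 0.09359405 0.09527896]
```

View pics/wrist3.png

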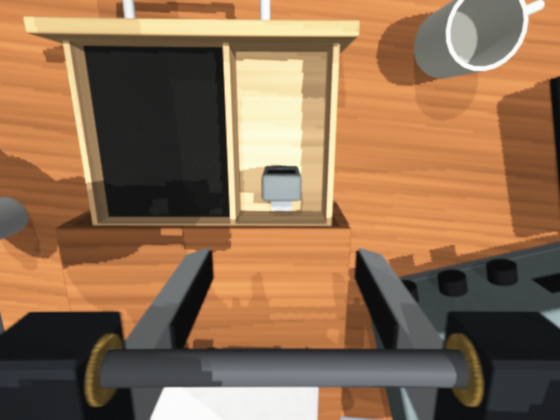

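Monitor 1 stands upright in the narrow bay at (282,187), top at z = 0.094. On to monitor 2.

Call:
jog_arm(targets=[-0.0275,-0.265,0,-0.0353,-1,-0.0275,-0.265,0,-0.0353,-1,-0.0275,-0.265,0,-0.0353,-1,-0.0275,-0.265,0,-0.0353,-1,-0.0275,-0.265,0,-0.0353,-1])

```text
clock: 16.65
eef_pos: [0.598, -0.0037, 0.2876]
eef_rot: [-0.001, 0.089, 0.996, -0.0]
contact_force: [0.5, 0.5, 0.3]
finger_gap: 0.094
gripper_force: 0.0
```

Call:
jog_arm(targets=[-0.0275,-0.265,0,-0.0353,-1,-0.0275,-0.265,0,-0.0353,-1,-0.0275,-0.265,0,-0.0353,-1,-0.0275,-0.265,0,-0.0353,-1,-0.0275,-0.265,0,-0.0353,-1])

```text
clock: 17.27
eef_pos: [0.5705, -0.2682, 0.2876]
eef_rot: [-0.001, 0.226, 0.974, 0.0]
contact_force: [0.4, -0.3, -0.3]
finger_gap: 0.0943
gripper_force: 0.0
```

Call:
jog_arm(targets=[-0.0275,-0.265,0,-0.0353,-1,-0.0275,-0.265,0,-0.0353,-1,0,0,0,0,-1,0,0,0,0,-1,0,0,0,0,-1])

```text
clock: 17.9
eef_pos: [0.5613, -0.3703, 0.2887]
eef_rot: [-0.0, 0.277, 0.961, 0.001]
contact_force: [0.5, 0.9, 0.3]
finger_gap: 0.0936
gripper_force: 0.0
```

```bash
python3 - <<'E'
from h import *
s=read_state();print(s['eef_pos'],s['eef_rot'])
im,d,c=snap('wrist','wrist4.png'); P=cloud(c,d).reshape(-1,3)
for x,y in((.562,-.3715),(.5082,-.4575)):
    m=P[(abs(P[:,0]-x)<.04)&(abs(P[:,1]-y)<.04)&(P[:,2]>.182)&(P[:,2]<.2)]
    r=cv2.minAreaRect((m[:,:2]*1000).astype(np.float32)); print(len(m),r,np.percentile(m[:,2],[2,50,98]))
E
```

```text
[ 0.56134178 -0.37033938  0.28870629] [-3.52896640e-04  2.77032858e-01  9.60860173e-01  6.31489094e-04]
1857 ((561.8653564453125, -372.90667724609375), (43.57170104980469, 29.876365661621094), 56.92747497558594) [0.18378019 0.18839952 0.18996815]
1872 ((508.3336486816406, -457.7890319824219), (42.79060745239258, 29.567209243774414), 56.65474319458008) [0.18385452 0.18840063 0.19003844]
```

Call:
jog_arm(targets=[0.005,-0.01,-0.2,0,-1,0,0,-0.2,0,-1,0,0,-0.15,0,-1,0,0,-0.1,0,-1,0,0,0,0,-1])

```text
clock: 18.58
eef_pos: [0.5611, -0.3731, 0.1575]
eef_rot: [-0.002, 0.278, 0.961, 0.001]
contact_force: [-0.7, 0.1, 0.4]
finger_gap: 0.0941
gripper_force: 0.0
```

Call:
jog_arm(targets=[0,0,0,0,1,0,0,0,0,1,0,0,0,0,1,0,0,0,0,1,0,0,0,0,1])

```text
clock: 19.2
eef_pos: [0.5621, -0.3743, 0.1591]
eef_rot: [0.0, 0.279, 0.96, 0.0]
contact_force: [-0.6, 1.1, 0.7]
finger_gap: 0.0472
gripper_force: 0.8
```

Call:
jog_arm(targets=[0,0,0,0,1,0,0,0.1,0,1,0,0,0.15,0,1,0,0,0.25,0,1,0,0,0,0,1])

```text
clock: 19.82
eef_pos: [0.5641, -0.3756, 0.2631]
eef_rot: [0.004, 0.279, 0.96, -0.001]
contact_force: [0.9, 0.4, -1.0]
finger_gap: 0.0439
gripper_force: 20.0
```

Call:
jog_arm(targets=[0.005,0.2633,0,0.035,1,0.005,0.2633,0,0.035,1,0.005,0.2633,0,0.035,1,0.005,0.2633,0,0.035,1,0.005,0.2633,0,0.035,1])

```text
clock: 20.45
eef_pos: [0.5659, -0.1101, 0.2577]
eef_rot: [-0.001, 0.144, 0.99, -0.0]
contact_force: [0.6, 0.9, -1.2]
finger_gap: 0.0441
gripper_force: 20.0
```

Call:
jog_arm(targets=[0.005,0.2633,0,0.035,1,0.005,0.2633,0,0.035,1,0.005,0.2633,0,0.035,1,0.005,0.2633,0,0.035,1,0.005,0.2633,0,0.035,1])

```text
clock: 21.08
eef_pos: [0.5712, 0.1527, 0.2576]
eef_rot: [-0.001, 0.007, 1.0, -0.001]
contact_force: [-0.0, 0.8, -1.5]
finger_gap: 0.0441
gripper_force: 20.0
```

Call:
jog_arm(targets=[0.005,0.2633,0,0.035,1,0.005,0.2633,0,0.035,1,0,0,0,0,1,0,0,0,0,1,0,0,0,0,1])

```text
clock: 21.7
eef_pos: [0.5743, 0.2549, 0.2582]
eef_rot: [-0.0, -0.046, 0.999, -0.001]
contact_force: [0.8, 1.1, -0.7]
finger_gap: 0.0437
gripper_force: 20.0
```

Call:
jog_arm(targets=[0,0.01,-0.28,0.003,1,0,0,-0.28,0,1,0,0,-0.27,0,1,0,0,-0.06,0,1,0,0,-0.04,0,1])

```text
clock: 22.32
eef_pos: [0.5749, 0.2591, 0.0737]
eef_rot: [0.001, -0.049, 0.999, 0.0]
contact_force: [0.6, 0.5, -1.8]
finger_gap: 0.0437
gripper_force: 20.0
```

Call:
jog_arm(targets=[0,0,-0.015,0,1,0,0,0,0,1,0,0,-0.01,0,1,0,0,0,0,1,0,0,0,0,1])

```text
clock: 22.95
eef_pos: [0.5739, 0.2593, 0.0681]
eef_rot: [0.0, -0.05, 0.999, 0.0]
contact_force: [-0.0, 0.2, -1.5]
finger_gap: 0.044
gripper_force: 20.0
```

Call:
jog_arm(targets=[0,0,-0.01,0,1,0,0,0,0,1,0,0,-0.008,0,1,0,0,0,0,1,0,0,0,0,1])

```text
clock: 23.58
eef_pos: [0.5739, 0.2593, 0.0645]
eef_rot: [0.0, -0.05, 0.999, 0.0]
contact_force: [-0.3, 0.1, 1.0]
finger_gap: 0.0438
gripper_force: 20.0
```

Call:
jog_arm(targets=[0,0,0,0,-0.32,0,0,0,0,-0.32,0,0,0,0,-0.32,0,0,0.1,0,-0.32,0,0,0.25,0,-0.32])

```text
clock: 24.2
eef_pos: [0.5726, 0.2584, 0.1341]
eef_rot: [-0.002, -0.05, 0.999, -0.001]
contact_force: [1.5, 0.2, 0.1]
finger_gap: 0.0618
gripper_force: 0.0
```

Call:
jog_arm(targets=[0,0,0.27,0,-0.32,0,0,0.27,0,-0.32,0,0,0.22,0,-1,-0.0235,-0.2561,0,-0.0303,-1,-0.0235,-0.2561,0,-0.0303,-1])

```text
clock: 24.82
eef_pos: [0.5643, 0.1566, 0.2884]
eef_rot: [0.001, -0.003, 1.0, 0.0]
contact_force: [0.7, -0.5, 0.4]
finger_gap: 0.0886
gripper_force: 0.0
```

Call:
jog_arm(targets=[-0.0235,-0.2561,0,-0.0303,-1,-0.0235,-0.2561,0,-0.0303,-1,-0.0235,-0.2561,0,-0.0303,-1,-0.0235,-0.2561,0,-0.0303,-1,-0.0235,-0.2561,0,-0.0303,-1])

```text
clock: 25.45
eef_pos: [0.5407, -0.1006, 0.2879]
eef_rot: [0.001, 0.117, 0.993, -0.0]
contact_force: [0.2, -0.6, 0.5]
finger_gap: 0.094
gripper_force: 0.0
```

Call:
jog_arm(targets=[-0.0235,-0.2561,0,-0.0303,-1,-0.0235,-0.2561,0,-0.0303,-1,-0.0235,-0.2561,0,-0.0303,-1,-0.0235,-0.2561,0,-0.0303,-1,-0.0235,-0.2561,0,-0.0303,-1])

```text
clock: 26.08
eef_pos: [0.5174, -0.3566, 0.288]
eef_rot: [0.001, 0.234, 0.972, -0.0]
contact_force: [1.2, 0.2, 0.1]
finger_gap: 0.0939
gripper_force: 0.0
```

Call:
jog_arm(targets=[-0.0235,-0.2561,0,-0.0303,-1,-0.0235,-0.2561,0,-0.0303,-1,0,0,0,0,-1,0,0,0,0,-1,0,0,0,0,-1])

```text
clock: 26.7
eef_pos: [0.509, -0.4558, 0.2872]
eef_rot: [0.0, 0.278, 0.961, 0.0]
contact_force: [-0.3, -0.8, 0.7]
finger_gap: 0.094
gripper_force: 0.0
```

```bash
python3 - <<'E'
from h import *
s=read_state();print(s['eef_pos'],s['eef_rot'])
im,d,c=snap('wrist'); P=cloud(c,d).reshape(-1,3)
def b(P,x,y,z0,z1):
    m=P[(abs(P[:,0]-x)<.028)&(abs(P[:,1]-y)<.04)&(P[:,2]>z0)&(P[:,2]<z1)]
    if len(m)>4: print(len(m),cv2.minAreaRect((m[:,:2]*1000).astype(np.float32)),np.percentile(m[:,2],[2,50,98]))
b(P,.5082,-.4575,.182,.2)
im,d,c=snap('top'); P=cloud(c,d).reshape(-1,3); np.savez('top5.npz',im=im,d=d,p=P)
b(P,.629,.262,.085,.105); b(P,.575,.259,.085,.105); b(P,.452,-.1655,.014,.03); b(P,.4135,-.314,.014,.03)
E
```

```text
[ 0.50897041 -0.45582068  0.28721943] [4.20843831e-04 2.78093096e-01 9.60553952e-01 3.98218188e-04]
1885 ((507.852294921875, -458.8092041015625), (43.881282806396484, 29.67007827758789), 58.06022644042969) [0.18391498 0.1883569  0.18990614]
181 ((628.48779296875, 262.115478515625), (30.87027359008789, 46.07038116455078), 4.8672895431518555) [0.08659456 0.09353907 0.09972265]
186 ((572.3577270507812, 257.4237365722656), (30.883026123046875, 45.37132263183594), 3.108421802520752) [0.08644013 0.09404488 0.09989109]
51 ((470.8052673339844, -191.3101348876953), (14.531407356262207, 26.635475158691406), 0.9263410568237305) [0.01676423 0.02114531 0.02730882]
233 ((413.49517822265625, -312.9261779785156), (35.74290084838867, 57.954769134521484), 71.6252212524414) [0.01695312 0.02214626 0.0270464 ]
```

Call:
jog_arm(targets=[-0.005,-0.012,-0.2,0,-1,0,0,-0.2,0,-1,0,0,-0.15,0,-1,0,0,-0.095,0,-1,0,0,0,0,-1])

```text
clock: 27.42
eef_pos: [0.5067, -0.4595, 0.1563]
eef_rot: [-0.001, 0.279, 0.96, 0.0]
contact_force: [0.2, 0.6, 0.2]
finger_gap: 0.0943
gripper_force: 0.0
```

Call:
jog_arm(targets=[0,0,0,0,1,0,0,0,0,1,0,0,0,0,1,0,0,0,0,1,0,0,0,0,1])

```text
clock: 28.05
eef_pos: [0.5073, -0.4597, 0.1575]
eef_rot: [0.0, 0.28, 0.96, 0.0]
contact_force: [0.2, 2.7, 0.8]
finger_gap: 0.048
gripper_force: 1.2
```

Call:
jog_arm(targets=[0,0,0,0,1,0,0,0.1,0,1,0,0,0.15,0,1,0,0,0.25,0,1,0,0,0,0,1])

```text
clock: 28.68
eef_pos: [0.5093, -0.4618, 0.2631]
eef_rot: [0.004, 0.28, 0.96, -0.002]
contact_force: [-0.2, 0.0, -0.8]
finger_gap: 0.044
gripper_force: 20.0
```

Call:
jog_arm(targets=[0.0045,0.2543,0,0.0302,1,0.0045,0.2543,0,0.0302,1,0.0045,0.2543,0,0.0302,1,0.0045,0.2543,0,0.0302,1,0.0045,0.2543,0,0.0302,1])

```text
clock: 29.3
eef_pos: [0.5107, -0.2047, 0.2572]
eef_rot: [-0.0, 0.163, 0.987, -0.0]
contact_force: [0.3, 0.4, -0.6]
finger_gap: 0.0437
gripper_force: 20.0
```

Call:
jog_arm(targets=[0.0045,0.2543,0,0.0302,1,0.0045,0.2543,0,0.0302,1,0.0045,0.2543,0,0.0302,1,0.0045,0.2543,0,0.0302,1,0.0045,0.2543,0,0.0302,1])

```text
clock: 29.92
eef_pos: [0.5155, 0.0492, 0.2572]
eef_rot: [-0.0, 0.046, 0.999, -0.001]
contact_force: [0.7, -0.2, -1.2]
finger_gap: 0.044
gripper_force: 20.0
```

Call:
jog_arm(targets=[0.0045,0.2543,0,0.0302,1,0.0045,0.2543,0,0.0302,1,0.0045,0.2543,0,0.0302,1,0.0045,0.2543,0,0.0302,1,0,0,0,0,1])

```text
clock: 30.55
eef_pos: [0.5179, 0.2566, 0.2574]
eef_rot: [-0.0, -0.052, 0.999, 0.001]
contact_force: [0.3, -0.1, -1.6]
finger_gap: 0.0439
gripper_force: 20.0
```

Call:
jog_arm(targets=[0,0,0,0,1,0,0,0,0,1,0,0,0,0,1,0,0,0,0,1,0,0,0,0,1])

```text
clock: 31.18
eef_pos: [0.5198, 0.2515, 0.2573]
eef_rot: [0.0, -0.048, 0.999, -0.0]
contact_force: [1.1, -0.2, -1.1]
finger_gap: 0.0439
gripper_force: 20.0
```

Call:
jog_arm(targets=[-0.02,0,-0.28,0.002,1,0,0,-0.28,0,1,0,0,-0.27,0,1,0,0,-0.06,0,1,0,0,-0.035,0,1])

```text
clock: 31.8
eef_pos: [0.5163, 0.2526, 0.0729]
eef_rot: [0.001, -0.05, 0.999, 0.001]
contact_force: [0.7, -0.2, -0.7]
finger_gap: 0.044
gripper_force: 20.0
```

Call:
jog_arm(targets=[0,0,-0.01,0,1,0,0,0,0,1,0,0,-0.01,0,1,0,0,0,0,1,0,0,0,0,1])

```text
clock: 32.42
eef_pos: [0.5157, 0.2519, 0.0685]
eef_rot: [0.0, -0.05, 0.999, 0.0]
contact_force: [0.0, -0.7, -1.4]
finger_gap: 0.0441
gripper_force: 20.0
```

Call:
jog_arm(targets=[0,0,-0.01,0,1,0,0,0,0,1,0,0,0,0,1,0,0,0,0,1,0,0,0,0,1])

```text
clock: 33.05
eef_pos: [0.5156, 0.2518, 0.0663]
eef_rot: [-0.0, -0.05, 0.999, -0.0]
contact_force: [0.3, 0.7, -2.0]
finger_gap: 0.0437
gripper_force: 20.0
```

Call:
jog_arm(targets=[0,0,-0.01,0,1,0,0,0,0,1,0,0,-0.005,0,1,0,0,0,0,1,0,0,0,0,1])

```text
clock: 33.67
eef_pos: [0.5157, 0.2519, 0.0633]
eef_rot: [0.0, -0.05, 0.999, 0.0]
contact_force: [0.3, -0.6, -1.4]
finger_gap: 0.0437
gripper_force: 20.0
```

Call:
jog_arm(targets=[0,0,-0.006,0,1,0,0,0,0,1,0,0,-0.006,0,1,0,0,0,0,1,0,0,0,0,1])

```text
clock: 34.3
eef_pos: [0.5166, 0.2521, 0.0625]
eef_rot: [0.001, -0.05, 0.999, -0.0]
contact_force: [-0.9, -2.0, 10.9]
finger_gap: 0.0437
gripper_force: 20.0
```

Call:
jog_arm(targets=[0,0,0.007,0,-0.32,0,0,0,0,-0.32,0,0,0,0,-0.32,0,0,0.1,0,-0.32,0,0,0.25,0,-0.32])

```text
clock: 34.92
eef_pos: [0.5144, 0.2511, 0.1322]
eef_rot: [-0.002, -0.051, 0.999, -0.001]
contact_force: [0.8, 0.8, 2.1]
finger_gap: 0.0624
gripper_force: 0.0
```

Call:
jog_arm(targets=[0,0,0.27,0,-0.32,0,0,0.27,0,-0.32,0,0,0.22,0,-0.32,-0.028,-0.25,0,0,-0.32,-0.028,-0.25,0,0,-0.32])

```text
clock: 35.55
eef_pos: [0.5043, 0.1515, 0.2861]
eef_rot: [0.001, -0.051, 0.999, 0.0]
contact_force: [1.1, -2.2, -0.2]
finger_gap: 0.0622
gripper_force: 0.0
```

Call:
jog_arm(targets=[-0.028,-0.25,0,0,-0.32,-0.028,-0.25,0,0,-0.32,-0.028,-0.25,0,0,-0.32,0,-0.25,0,0,-0.32,0,0,0,0,-0.32])

```text
clock: 36.17
eef_pos: [0.4872, -0.0525, 0.2848]
eef_rot: [-0.0, -0.047, 0.999, -0.001]
contact_force: [0.3, 0.7, 0.2]
finger_gap: 0.0619
gripper_force: 0.0
```

```bash
python3 - <<'E'
from h import *
s=read_state();print(s['eef_pos'],s['eef_rot'],s['joint_pos'])
im,d,c=snap('wrist'); Pw=cloud(c,d)
im2,d2,c2=snap('top','top6.png'); Pt=cloud(c2,d2)
def b(P,x,y,z0,z1,r=.03):
    P=P.reshape(-1,3);m=P[(abs(P[:,0]-x)<r)&(abs(P[:,1]-y)<.04)&(P[:,2]>z0)&(P[:,2]<z1)]
    if len(m)>4: print(len(m),np.round(cv2.minAreaRect((m[:,:2]*1000).astype(np.float32))[0],1),cv2.minAreaRect((m[:,:2]*1000).astype(np.float32))[1:],np.percentile(m[:,2],[2,50,98]))
for x,y in((.629,.262),(.573,.258),(.516,.252)): b(Pt,x,y,.085,.105,.025)
# pack candidates: connected comps of z .014-.028 in region
for n,P in(('W',Pw),('T',Pt)):
    M=((P[...,2]>.016)&(P[...,2]<.03)&(P[...,0]>.3)&(P[...,0]<.6)&(P[...,1]>-.4)&(P[...,1]<0)).astype(np.uint8)
    M=cv2.morphologyEx(M,cv2.MORPH_OPEN,np.ones((3,3),np.uint8))
    k,L=cv2.connectedComponents(M)
    for i in range(1,k):
        q=P[L==i]
        if len(q)>60: r=cv2.minAreaRect((q[:,:2]*1000).astype(np.float32)); print(n,len(q),np.round(r[0],1),np.round(r[1],1),round(r[2],1),np.median(q[:,2]).round(4))
E
```

```text
[ 0.4872486  -0.05254024  0.28484195] [-1.23984126e-04 -4.65712081e-02  9.98914494e-01 -9.69498530e-04] [ 0.64827281  0.40261884 -0.84032803  1.82559875  0.34229929  1.06531829
  1.34248112]
181 [627.8 261.8] ((30.308124542236328, 45.447303771972656), 2.897329092025757) [0.0870618  0.0941952  0.09970128]
184 [572.3 257.4] ((30.501325607299805, 45.24349594116211), 4.384793758392334) [0.08746667 0.09431019 0.09917537]
182 [515.7 249.8] ((29.820878982543945, 45.054443359375), 5.2725677490234375) [0.08897369 0.09416278 0.1011042 ]
W 2164 [387.3 -38.5] [83.6 77. ] 0.2 0.0206
W 1596 [ 412.6 -313.2] [34.8 60. ] 67.9 0.021
W 1267 [ 493.7 -189.6] [59.7 34.1] 16.4 0.0211
T 237 [ 413.8 -313.5] [34.2 58.7] 68.6 0.0221
T 86 [415.6 -25.6] [21.5 55.1] 16.0 0.0223
T 82 [361.4 -19.9] [54.8 20.2] 54.2 0.0228
```

View pics/top6.png

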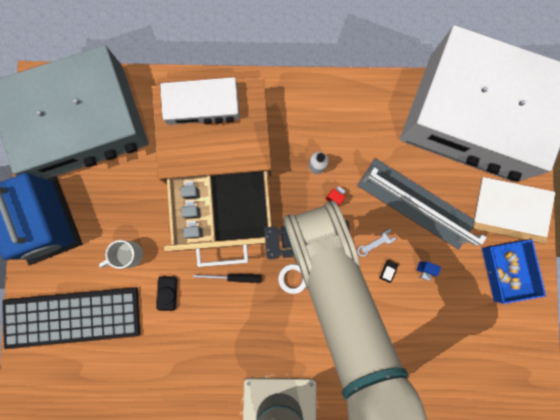

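All three monitors stand in the narrow bay, at (190,190), (190,211) and (192,231). Pack 1 was knocked aside and is now at (0.494, -0.190).

Call:
jog_arm(targets=[0.011,-0.235,0,0.041,-0.02,0.011,-0.235,-0.1,0.041,-0.02,0.011,-0.235,-0.2,0.041,-0.02,0,0,-0.25,0,-0.02,0,0,-0.2,0,-0.02])

```text
clock: 36.9
eef_pos: [0.4946, -0.1875, 0.1332]
eef_rot: [0.0, -0.147, 0.989, 0.001]
contact_force: [0.9, -1.2, 0.1]
finger_gap: 0.0478
gripper_force: 0.0
```

Call:
jog_arm(targets=[0,0,0,0,-0.02,0,0,0,0,-0.02,0,0,0,0,-0.02,0,0,0,0,-0.02,0,0,0,0,-0.02])

```text
clock: 37.52
eef_pos: [0.4946, -0.1894, 0.135]
eef_rot: [0.0, -0.146, 0.989, -0.0]
contact_force: [-0.6, 0.2, 0.3]
finger_gap: 0.0481
gripper_force: 0.0
```

```bash
python3 - <<'E'
from h import *
s=read_state();print(s['eef_pos'],s['eef_rot'])
im,d,c=snap('wrist','wrist7.png'); P=cloud(c,d)
M=((P[...,2]>.016)&(P[...,2]<.03)&(abs(P[...,0]-.494)<.06)&(abs(P[...,1]+.19)<.06)).astype(np.uint8)
k,L=cv2.connectedComponents(cv2.morphologyEx(M,cv2.MORPH_OPEN,np.ones((3,3),np.uint8)))
for i in range(1,k):
    q=P[L==i]
    if len(q)>300: r=cv2.minAreaRect((q[:,:2]*1000).astype(np.float32)); print(len(q),np.round(r[0],1),np.round(r[1],1),round(r[2],1),np.median(q[:,2]).round(4))
E
```

```text
[ 0.49456749 -0.18939668  0.13496562] [ 4.50778673e-04 -1.46290794e-01  9.89241455e-01 -3.78871255e-04]
2624 [ 493.8 -190.2] [60.7 33.6] 17.7 0.0209
```

View pics/wrist7.png

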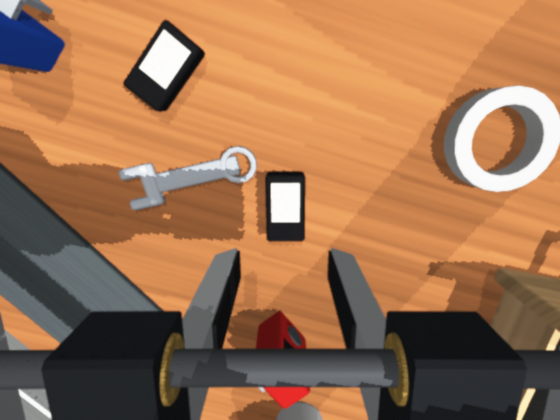

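Call:
jog_arm(targets=[-0.004,-0.004,-0.25,0.004,-0.02,0,0,-0.2,0,-0.02,0,0,-0.15,0,-0.02,0,0,-0.045,0,-0.02,0,0,0,0,-0.02])

```text
clock: 38.2
eef_pos: [0.4937, -0.1898, 0.0054]
eef_rot: [-0.0, -0.15, 0.989, 0.0]
contact_force: [-0.4, 0.1, -0.7]
finger_gap: 0.0481
gripper_force: 0.0
```

Call:
jog_arm(targets=[0,0,0,0,1,0,0,0,0,1,0,0,0,0,1,0,0,0,0,1,0,0,0,0,1])

```text
clock: 38.83
eef_pos: [0.4943, -0.1901, 0.0064]
eef_rot: [0.001, -0.15, 0.989, -0.0]
contact_force: [-0.3, 0.8, 6.3]
finger_gap: 0.0337
gripper_force: 20.0
```

Call:
jog_arm(targets=[0,0,0.1,0,1,0,0,0.25,0,1,0,0,0.28,0,1,0,0,0.28,0,1,0,0,0,0,1])

```text
clock: 39.45
eef_pos: [0.4962, -0.1905, 0.1914]
eef_rot: [0.004, -0.149, 0.989, -0.002]
contact_force: [0.2, -0.3, -0.9]
finger_gap: 0.0337
gripper_force: 20.0
```

Call:
jog_arm(targets=[0.0464,0.2395,0,-0.0186,1,0.0464,0.2395,0,-0.0186,1,0.0464,0.2395,0,-0.0186,1,0.0464,0.2395,0,-0.0186,1,0.0464,0.2395,0,-0.0186,1])

```text
clock: 40.08
eef_pos: [0.5392, 0.0504, 0.186]
eef_rot: [-0.001, -0.076, 0.997, -0.0]
contact_force: [0.3, -0.6, -0.3]
finger_gap: 0.0341
gripper_force: 20.0
```

Call:
jog_arm(targets=[0.0464,0.2395,0,-0.0186,1,0.0464,0.2395,0,-0.0186,1,0,0,0,0,1,0,0,0,0,1,0,0,0,0,1])

```text
clock: 40.7
eef_pos: [0.5582, 0.1431, 0.1866]
eef_rot: [-0.001, -0.047, 0.999, -0.001]
contact_force: [-0.1, -0.1, -0.6]
finger_gap: 0.0337
gripper_force: 20.0
```

Call:
jog_arm(targets=[0,0,-0.25,0,1,0,0,-0.22,0,1,0,0,-0.1,0,1,0,0,-0.06,0,1,0,0,0,0,1])

```text
clock: 41.32
eef_pos: [0.5583, 0.1444, 0.0609]
eef_rot: [-0.0, -0.047, 0.999, -0.0]
contact_force: [-0.5, -0.1, -0.2]
finger_gap: 0.0338
gripper_force: 20.0
```

Call:
jog_arm(targets=[0,0,-0.015,0,1,0,0,-0.008,0,1,0,0,0,0,1,0,0,0,0,-0.02,0,0,0,0,-0.02])

```text
clock: 41.95
eef_pos: [0.5586, 0.1455, 0.0569]
eef_rot: [0.0, -0.048, 0.999, 0.0]
contact_force: [0.0, -0.4, 0.4]
finger_gap: 0.0471
gripper_force: 0.0
```

Call:
jog_arm(targets=[0,0,0,0,-0.02,0,0,0.1,0,-0.02,0,0,0.25,0,-0.02,0,0,0.28,0,-0.02,-0.0808,-0.254,0,-0.034,-0.02])

```text
clock: 42.58
eef_pos: [0.5457, 0.1, 0.1874]
eef_rot: [0.005, -0.024, 1.0, 0.003]
contact_force: [0.5, -1.3, -0.3]
finger_gap: 0.0481
gripper_force: 0.0
```

Call:
jog_arm(targets=[-0.0808,-0.254,0,-0.034,-0.02,-0.0808,-0.254,0,-0.034,-0.02,-0.0808,-0.254,0,-0.034,-0.02,-0.0808,-0.254,0,-0.034,-0.02,-0.0808,-0.254,0,-0.034,-0.02])

```text
clock: 43.2
eef_pos: [0.4609, -0.1611, 0.1829]
eef_rot: [0.0, 0.113, 0.994, -0.0]
contact_force: [0.9, -0.7, 0.4]
finger_gap: 0.0482
gripper_force: 0.0
```

Call:
jog_arm(targets=[-0.0808,-0.254,0,-0.034,-0.02,-0.0808,-0.254,0,-0.034,-0.02,-0.0808,-0.254,0,-0.034,-0.02,0,0,0,0,-0.02,0,0,0,0,-0.02])

```text
clock: 43.82
eef_pos: [0.4132, -0.3111, 0.1827]
eef_rot: [0.0, 0.191, 0.982, 0.0]
contact_force: [0.9, 0.3, -0.5]
finger_gap: 0.048
gripper_force: 0.0
```

```bash
python3 - <<'E'
from h import *
s=read_state();print(s['eef_pos'],s['eef_rot'])
def pk(P,x,y,z0,z1,r=.06):
  M=((P[...,2]>z0)&(P[...,2]<z1)&(abs(P[...,0]-x)<r)&(abs(P[...,1]-y)<r)).astype(np.uint8)
  k,L=cv2.connectedComponents(cv2.morphologyEx(M,cv2.MORPH_OPEN,np.ones((3,3),np.uint8)))
  for i in range(1,k):
    q=P[L==i]
    if len(q)>80: r_=cv2.minAreaRect((q[:,:2]*1000).astype(np.float32)); print(len(q),np.round(r_[0],1),np.round(r_[1],1),round(r_[2],1),np.median(q[:,2]).round(4))
im,d,c=snap('wrist','wrist8.png'); pk(cloud(c,d),.413,-.313,.016,.03)
im,d,c=snap('top','top8.png'); P=cloud(c,d); pk(P,.413,-.313,.016,.03); pk(P,.559,.145,.064,.08,.045)
E
```

```text
[ 0.4131817  -0.31110356  0.18271891] [8.53198641e-05 1.91065016e-01 9.81577292e-01 4.15631655e-04]
2004 [ 412.5 -314.3] [33.8 59.9] 67.1 0.0209
254 [557.6 143.2] [59.7 33.8] 5.7 0.0718
```

Call:
jog_arm(targets=[-0.003,-0.014,-0.25,-0.008,-0.02,0,0,-0.25,0,-0.02,0,0,-0.2,0,-0.02,0,0,-0.13,0,-0.02,0,0,-0.05,0,-0.02])

```text
clock: 44.55
eef_pos: [0.4126, -0.3127, 0.0055]
eef_rot: [-0.001, 0.196, 0.981, 0.001]
contact_force: [-0.3, -0.1, 0.9]
finger_gap: 0.048
gripper_force: 0.0
```

Call:
jog_arm(targets=[0,0,0,0,1,0,0,0,0,1,0,0,0,0,1,0,0,0,0,1,0,0,0,0,1])

```text
clock: 45.18
eef_pos: [0.4129, -0.3151, 0.0076]
eef_rot: [0.001, 0.198, 0.98, -0.0]
contact_force: [-0.2, 0.4, 6.6]
finger_gap: 0.034
gripper_force: 20.0
```

Call:
jog_arm(targets=[0,0,0.1,0,1,0,0,0.25,0,1,0,0,0.28,0,1,0,0,0.28,0,1,0,0,0,0,1])

```text
clock: 45.8
eef_pos: [0.4148, -0.3162, 0.1927]
eef_rot: [0.004, 0.198, 0.98, -0.002]
contact_force: [-0.5, -0.5, -2.0]
finger_gap: 0.0334
gripper_force: 20.0
```

Call:
jog_arm(targets=[0.095,0.2504,0,0.0393,1,0.095,0.2504,0,0.0393,1,0.095,0.2504,0,0.0393,1,0.095,0.2504,0,0.0393,1,0.095,0.2504,0,0.0393,1])

```text
clock: 46.42
eef_pos: [0.5068, -0.0631, 0.1875]
eef_rot: [-0.001, 0.044, 0.999, -0.0]
contact_force: [1.5, -0.6, -1.5]
finger_gap: 0.0338
gripper_force: 20.0
```

Call:
jog_arm(targets=[0.095,0.2504,0,0.0393,1,0.095,0.2504,0,0.0393,1,0.095,0.2504,0,0.0393,1,0,0,0,0,1,0,0,0,0,1])

```text
clock: 47.05
eef_pos: [0.5633, 0.0849, 0.1873]
eef_rot: [-0.001, -0.048, 0.999, -0.001]
contact_force: [0.7, -1.5, -0.6]
finger_gap: 0.0339
gripper_force: 20.0
```

Call:
jog_arm(targets=[0,0,0,0,1,0,0,-0.25,0,1,0,0,-0.22,0,1,0,0,-0.1,0,1,0,0,-0.06,0,1])

```text
clock: 47.68
eef_pos: [0.5638, 0.0842, 0.0615]
eef_rot: [-0.001, -0.047, 0.999, -0.0]
contact_force: [0.2, -0.6, -0.9]
finger_gap: 0.0339
gripper_force: 20.0
```

Call:
jog_arm(targets=[0,0,-0.01,0,1,0,0,0,0,1,0,0,0,0,1,0,0,0,0,1,0,0,0,0,1])

```text
clock: 48.3
eef_pos: [0.5645, 0.086, 0.061]
eef_rot: [0.0, -0.048, 0.999, 0.0]
contact_force: [0.6, -1.0, -0.9]
finger_gap: 0.0341
gripper_force: 20.0
```

Call:
jog_arm(targets=[0,0,-0.015,0,1,0,0,-0.008,0,1,0,0,0,0,-0.02,0,0,0,0,-0.02,0,0,0,0,-0.02])

```text
clock: 48.92
eef_pos: [0.5642, 0.086, 0.0558]
eef_rot: [-0.0, -0.048, 0.999, -0.0]
contact_force: [0.0, 0.4, 0.6]
finger_gap: 0.0477
gripper_force: 0.0
```

Call:
jog_arm(targets=[0,0,0.1,0,-0.02,0,0,0.25,0,-0.02,0,0,0.28,0,-0.02,0,0,0.1,0,-0.02,0,0,0,0,-0.02])

```text
clock: 49.55
eef_pos: [0.5652, 0.0862, 0.2034]
eef_rot: [0.002, -0.048, 0.999, 0.0]
contact_force: [0.7, 0.6, -1.1]
finger_gap: 0.0479
gripper_force: 0.0
```

Call:
jog_arm(targets=[-0.0739,0.043,0,-0.111,-0.02,-0.0739,0.043,0,-0.111,-0.02,-0.0739,0.043,0,-0.111,-0.02,-0.0739,0.043,0,-0.111,-0.02,-0.0739,0.043,0,-0.111,-0.02])

```text
clock: 50.18
eef_pos: [0.4889, 0.1286, 0.2003]
eef_rot: [-0.001, 0.381, 0.925, -0.001]
contact_force: [-0.5, -0.3, 0.1]
finger_gap: 0.0478
gripper_force: 0.0
```

Call:
jog_arm(targets=[-0.0739,0.043,0,-0.111,-0.02,-0.0739,0.043,0,-0.111,-0.02,-0.0739,0.043,0,-0.111,-0.02,-0.0739,0.043,0,-0.111,-0.02,0,0,0,0,-0.02])

```text
clock: 50.8
eef_pos: [0.4297, 0.1633, 0.201]
eef_rot: [-0.0, 0.67, 0.742, -0.001]
contact_force: [0.3, -0.1, -0.5]
finger_gap: 0.048
gripper_force: 0.0
```

```bash
python3 - <<'E'
from h import *
s=read_state();print(s['eef_pos'],s['eef_rot'],s['joint_pos'])
im,d,c=snap('side','side9.png'); P=cloud(c,d)
def pk(P,x,y,z0,z1,r=.06):
  M=((P[...,2]>z0)&(P[...,2]<z1)&(abs(P[...,0]-x)<r)&(abs(P[...,1]-y)<r)).astype(np.uint8)
  k,L=cv2.connectedComponents(M)
  for i in range(1,k):
    q=P[L==i]
    if len(q)>60: r_=cv2.minAreaRect((q[:,:2]*1000).astype(np.float32)); print(len(q),np.round(r_[0],1),np.round(r_[1],1),round(r_[2],1),np.median(q[:,2]).round(4))
for x,y in((.629,.262),(.573,.258),(.516,.252)): pk(P,x,y,.087,.105,.03)
pk(P,.56,.12,.066,.08,.06)
cv2.imwrite('pics/side9c.png',cv2.resize(im[130:300,80:300,::-1],None,fx=3,fy=3))
E
```

```text
[0.42973474 0.16334241 0.20095526] [-4.00590788e-04  6.70218182e-01  7.42162712e-01 -1.39136916e-03] [-0.1642772   0.38442324 -0.35129436  2.02261297  0.18718164  0.76768536
 -0.52581844]
200 [629.5 263.7] [33.5 44.6] 8.2 0.0947
208 [571.9 259.2] [32.3 44.4] 5.4 0.0948
227 [515.1 251.5] [31.1 44.8] 9.6 0.0947
239 [564.2  87.1] [63.8 34.7] 4.7 0.0726
265 [560.3 145.9] [62.4 36.6] 5.8 0.0723
```

View pics/side9c.png

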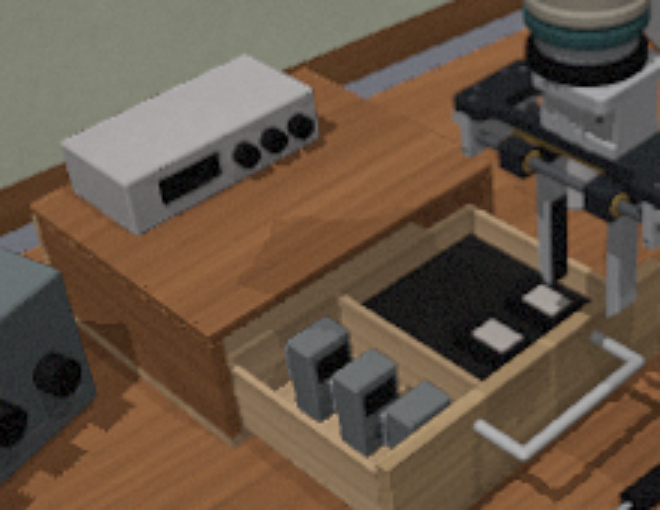

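Everything is in: three monitors standing at crop (318,365), (365,400) and (415,420), and both packs flat on the insert at (497,335) and (548,300). Next I grip the handle and close the drawer slowly.

Call:
jog_arm(targets=[0.01,0,-0.2,0,-0.02,0,0,-0.2,0,-0.02,0,0,-0.15,0,-0.02,0,0,-0.075,0,-0.02,0,0,0,0,-0.02])

```text
clock: 51.48
eef_pos: [0.4328, 0.1624, 0.0755]
eef_rot: [-0.001, 0.671, 0.741, -0.001]
contact_force: [0.0, 0.3, -0.2]
finger_gap: 0.048
gripper_force: 0.0
```

Call:
jog_arm(targets=[0,0,0,0,0.5,0,0,0,0,0.7,0,0,0,0,0.8,0,0,0,0,1,0,0,0,0,1], grip_force=20)

```text
clock: 52.1
eef_pos: [0.4336, 0.1634, 0.0774]
eef_rot: [0.0, 0.672, 0.741, 0.0]
contact_force: [-1.1, 0.4, 2.9]
finger_gap: 0.0094
gripper_force: 20.0
```

Call:
jog_arm(targets=[0.005,0.0005,0,0,1,0.01,0.001,0,0,1,0.015,0.0014,0,0,1,0.02,0.0019,0,0,1,0.025,0.0024,0,0,1])

```text
clock: 52.72
eef_pos: [0.448, 0.1648, 0.0774]
eef_rot: [-0.0, 0.672, 0.741, -0.0]
contact_force: [-2.0, -0.5, 5.4]
finger_gap: 0.0093
gripper_force: 20.0
```

Call:
jog_arm(targets=[0.03,0.0029,0,0,1,0.03,0.0029,0,0,1,0.03,0.0029,0,0,1,0.03,0.0029,0,0,1,0.03,0.0029,0,0,1])

```text
clock: 53.35
eef_pos: [0.4781, 0.1677, 0.0774]
eef_rot: [-0.0, 0.672, 0.741, -0.0]
contact_force: [-1.7, -0.8, 4.7]
finger_gap: 0.009
gripper_force: 20.0
```

Call:
jog_arm(targets=[0.03,0.0029,0,0,1,0.03,0.0029,0,0,1,0.03,0.0029,0,0,1,0.03,0.0029,0,0,1,0.03,0.0029,0,0,1])

```text
clock: 53.98
eef_pos: [0.5081, 0.1707, 0.0774]
eef_rot: [-0.0, 0.672, 0.741, -0.0]
contact_force: [-1.2, -0.4, 5.7]
finger_gap: 0.0091
gripper_force: 20.0
```

Call:
jog_arm(targets=[0.03,0.0029,0,0,1,0.03,0.0029,0,0,1,0.03,0.0029,0,0,1,0.03,0.0029,0,0,1,0.03,0.0029,0,0,1])

```text
clock: 54.6
eef_pos: [0.5381, 0.1736, 0.0774]
eef_rot: [-0.0, 0.672, 0.741, -0.0]
contact_force: [-2.9, -0.5, 5.9]
finger_gap: 0.0093
gripper_force: 20.0
```

Call:
jog_arm(targets=[0.03,0.0029,0,0,1,0.03,0.0029,0,0,1,0.03,0.0029,0,0,1,0.03,0.0029,0,0,1,0.03,0.0029,0,0,1])

```text
clock: 55.22
eef_pos: [0.568, 0.1765, 0.0774]
eef_rot: [-0.0, 0.672, 0.741, -0.0]
contact_force: [-2.0, 0.7, 5.1]
finger_gap: 0.0092
gripper_force: 20.0
```

Remaining about 48 mm; slow towards the end.

Call:
jog_arm(targets=[0.03,0.0029,0,0,1,0.03,0.0029,0,0,1,0.03,0.0029,0,0,1,0.03,0.0029,0,0,1,0.025,0.0024,0,0,1])

```text
clock: 55.85
eef_pos: [0.5972, 0.1794, 0.0774]
eef_rot: [-0.0, 0.672, 0.741, -0.0]
contact_force: [-1.3, 0.3, 5.1]
finger_gap: 0.0095
gripper_force: 20.0
```

Call:
jog_arm(targets=[0.02,0.0019,0,0,1,0.015,0.0014,0,0,1,0.012,0.0011,0,0,1,0.01,0.001,0,0,1,0.008,0.0008,0,0,1])

```text
clock: 56.48
eef_pos: [0.6103, 0.1806, 0.0775]
eef_rot: [-0.0, 0.672, 0.741, -0.0]
contact_force: [-1.0, -1.0, 5.0]
finger_gap: 0.0095
gripper_force: 20.0
```

Call:
jog_arm(targets=[0.008,0.0008,0,0,1,0.005,0.0005,0,0,1,0.005,0.0005,0,0,1,0.005,0.0005,0,0,1,0,0,0,0,1])

```text
clock: 57.1
eef_pos: [0.6151, 0.1811, 0.0775]
eef_rot: [0.0, 0.672, 0.741, 0.0]
contact_force: [-1.0, 0.0, 5.9]
finger_gap: 0.0092
gripper_force: 20.0
```

Call:
jog_arm(targets=[0.006,0.0006,0,0,1,0.006,0.0006,0,0,1,0.006,0.0006,0,0,1,0.006,0.0006,0,0,1,0,0,0,0,1])

```text
clock: 57.72
eef_pos: [0.6158, 0.1811, 0.0774]
eef_rot: [-0.002, 0.671, 0.741, -0.003]
contact_force: [-9.3, -1.9, 12.8]
finger_gap: 0.0093
gripper_force: 20.0
```

Call:
jog_arm(targets=[-0.018,-0.0017,0,0,1,0,0,0,0,0.5,0,0,0,0,0.2,0,0,0,0,-0.02,0,0,0,0,-0.02])

```text
clock: 58.35
eef_pos: [0.6161, 0.181, 0.0768]
eef_rot: [-0.0, 0.672, 0.741, -0.0]
contact_force: [-0.1, 0.6, 0.1]
finger_gap: 0.0454
gripper_force: 0.0
```

Call:
jog_arm(targets=[0,0,0.1,0,-0.02,0,0,0.2,0,-0.02,0,0,0.25,0,-0.02,0,0,0.1,0,-0.02,-0.1,-0.2,0,0,-0.02])

```text
clock: 58.98
eef_pos: [0.5979, 0.145, 0.2093]
eef_rot: [0.001, 0.67, 0.742, 0.003]
contact_force: [0.7, -1.3, -0.5]
finger_gap: 0.0477
gripper_force: 0.0
```

Call:
jog_arm(targets=[-0.1,-0.2,0,0,-0.02,-0.1,-0.2,0,0,-0.02,-0.1,-0.2,0,0,-0.02,0,0,0,0,-0.02,0,0,0,0,-0.02])

```text
clock: 59.6
eef_pos: [0.5367, 0.0218, 0.2074]
eef_rot: [0.0, 0.672, 0.741, 0.001]
contact_force: [0.3, 0.9, -0.7]
finger_gap: 0.0481
gripper_force: 0.0
```

```bash
python3 - <<'E'
from h import *
s=read_state();print(s['clock'],s['eef_pos'],s['contact_force'])
from m2 import sel
t=np.radians(5.5);ux=np.array([np.cos(t),np.sin(t)]);h0=np.array([.4317,.1632])
for n in('top','side'):
    im,d,c=snap(n,n+'10.png'); q=cloud(c,d).reshape(-1,3)
    a=sel(q,(.58,.625),(.11,.25),(.084,.1)); b=sel(q,(.63,.69),(.05,.3),(.105,.1145))
    print(n,len(a),'handle',((a[:,:2]-h0)@ux).mean()-.185 if len(a) else 0,'panel mid',np.median((b[:,:2]-h0)@ux)-.185-.052 if len(b) else 0)
cv2.imwrite('pics/top10c.png',cv2.resize(im[100:420,60:460,::-1],None,fx=1.8,fy=1.8))
E
```

```text
59.6 [0.53667493 0.02176514 0.20736822] [ 0.29584673  0.90212896 -0.68605456]
Thandle 197 yaw 4.41 mid [0.5942 0.1773] len 0.1384 z 0.0935
Tpanel 543 yaw 4.78 mid [0.6452 0.1831] len 0.3037 z 0.1114
Tunitfront 24 yaw 6.28 mid [0.6757 0.1948] len 0.2268 z 0.122
T side slopes deg [np.float64(3.94), np.float64(6.86)] y@.8 [np.float64(0.0449), np.float64(0.3503)]
T m 1 195 [ 617.6 -282. ] [44.  30.9] 57.8 mean [ 0.6179 -0.2819  0.1894]
T m 2 191 [ 562.6 -370.6] [42.6 30.2] 57.9 mean [ 0.562  -0.3698  0.1894]
T m 3 201 [ 508.9 -457.7] [43.1 30.6] 57.9 mean [ 0.5089 -0.4572  0.1894]
Shandle 226 yaw 4.65 mid [0.5929 0.1798] len 0.1354 z 0.0942
Spanel 668 yaw 4.13 mid [0.6447 0.1869] len 0.2992 z 0.1122
Sunitfront 24 yaw 5.65 mid [0.6738 0.1949] len 0.2265 z 0.122
S side slopes deg [np.float64(4.47), np.float64(5.9)] y@.8 [np.float64(0.0463), np.float64(0.3526)]
S m 1 90 [ 616.4 -280.5] [43.7 32.3] 53.9 mean [ 0.615  -0.278   0.1885]
S m 2 88 [ 559.8 -371.5] [43.5 33.5] 56.9 mean [ 0.558  -0.3683  0.1891]
S m 3 96 [ 506.3 -455.3] [44.2 32.6] 62.0 mean [ 0.5049 -0.4531  0.1894]
top 191 handle -0.0012724166072052567 panel mid -0.0015347441910464402
side 224 handle -0.0021544150850374144 panel mid -0.00375083860986853
```

View pics/top10c.png

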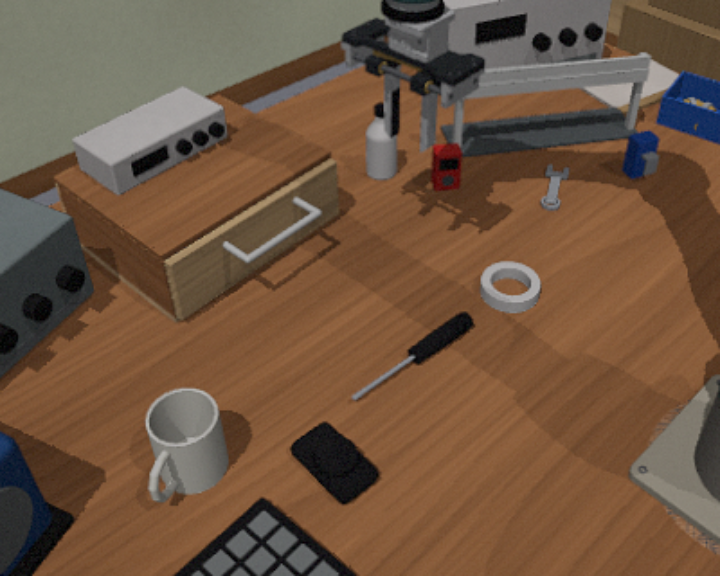

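The drawer is shut, with its panel flush in the crop at (255,240). The bystanders are in place and the robot is clear.

```bash
python3 -c "
from cell import *
print(hand_in())"
```

```text
the job is handed in; nothing more can be done
None
```

The job is handed in: all three monitors were standing in the narrow bay and both packs lying in the wide bay when I slowly slid the drawer shut, and the bystanders look to be where they were; the hand-in call returned no verdict.

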